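Fit a clock's back cover and hold it under the lever press

ROBOT

A 6-joint arm with a two-finger parallel gripper is mounted at the origin on the work surface. World frame = base frame: x ahead of the robot, y to its left, z up, the work surface at z = 0. Lengths are in m, angles in rad, forces in N, time in s.
With the tool pointing down it reaches from about 0.425 to 0.95 m from the base axis. Payload 14.7 kg.
Tool frame: the origin (TCP) lies at the very end of the fingers, on their centre line; the grasp point (between the pads) lies 19 mm behind it; y points along the fingers, z is the direction in which the jaws open and shut, and the axes are right-handed (so a half turn about y gives the same grasp; the last joint's range is limited). The gripper opens to 85 mm and grips with 20 to 120 N. Pads are 22 mm wide; open, the fingers measure 114 mm over their backs; the gripper's body (76 mm by 85 mm) begins 54 mm behind the grasp point. The pads swing forward as they close: fully open they stand 13 mm farther back than shut.
Start: joints at [1.157, 0.48, 1.596, -0, 1.065, -0.047], TCP at [0.233, 0.607, 0.231] pointing down, gripper open.
Joint ranges: [-2.75, 2.75], [-0.82, 2.05], [0.23, 2.67], [-1.56, 4.7], [0.09, 2.69], [-2.92, 2.92]. Speed limits (rad/s): [1.89, 1.89, 2.39, 3.01, 3.01, 3.01].

INTERFACE

Orientations are given as a unit quaternion [w, x, y, z].
In Python, from bench import sensors, cams, manip gives the robot as it stands. The module is installed in compiled form; this text tells all that it offers.
- The arm moves only by the tool jog_arm, never from a script. Its argument "increments" is a list of rows, each a list of 7 numbers: the turn, a rotation vector about the tool's x, y, z in rad, then the shift along the tool's x, y, z in cm, then the closure, from 0 (fully open) to 1 (shut). In form: [[wx, wy, wz, dx, dy, dz, fingers], ...]. A call has 1 to 12 rows; each row is the pose to reach, as a shift and turn from the pose measured when the call began, along the tool's axes at that moment; what a row does not reach only later rows make up. A row lasts 1/8 s, in which the tool goes at most 62.5 mm and 10.7 degrees, less where a joint would pass 70% of its speed; a pose out of reach is approached as far as the arm can. A call with a gripper value outside its range is refused whole. The fingers move at their own pace and stop on an object; the grip force is fixed at half the most. Time passes only in rows, so rows that repeat a pose let the fingers close. It gives the time, the measured TCP pose, the force and the opening at its end, in the units of the state.
- sensors.sense(): the state, without advancing time (a new reading comes with each control period).
- cams.read_camera(name): name is "scene" or "side" or "wrist"; returns a dict with "pixels" (420x560x3 uint8, red, green, blue), "fx", "fy", "cx", "cy" (pixels), "cam_to_world" (4x4, takes a point from camera to world coordinates). Camera axes: x right, y down, z forward; pixel columns grow to the right and rows downward; lengths in m; the calibration is good to about 2 mm. The wrist camera is an equidistant fisheye: a pixel r from the principal point sees the ray r / f radians off the axis. A picture is of the moment at which its call begins. There is no depth.
- manip.finish_job(): hands the job in, once; it reports no verdict.
The state is a dict: "clock": time; "q": joint angles; "dq": joint speeds; "joint_efforts": joint torques, N m; "tcp_pos": TCP position; "orientation": TCP orientation; "contact_force": force on the tool from outside, world axes, zero at the start; "moment": the same for the moment, N m; "grip_width": finger opening in m.
Only numpy, scipy, OpenCV 4.12 (cv2) and the standard library are available. Lean on these libraries where they do the work, as an engineer would, in place of code of your own. Each camera call takes 0.05 s, during which the arm holds its last target.

TASK

A blue clock lies face down in the lever press with its back open: take the one back cover that fits the opening (the medium of the three) and set it in the opening, flat and fully home, knob up, and let go of it. Then flip the yellow safety catch outwards, all the way over, and only after that pull the red lever handle down to its stop so that the press pad bears on the cover, and keep holding it there: you finish while holding the lever down with the fingers. Leave the other two covers, the torch, the carton and the jar where they are.

Things in the scene. Friction and masses are not known exactly. Their poses are not given: they have to be found in the camera images.
- cover_medium_mid (a point): centre (half-way up, on the axis) of the medium clock back cover, the one that fits: white disc 44 mm across, 8 mm thick (tapering below, the underside 8 mm narrower), with a black round grip knob 20 mm across and 18 mm tall on its middle; 26 mm tall in all, about 40 g. Point 13 mm above its underside, 5 mm above the disc's top. It stands loose, knob up, on a cork mat; the three covers swap places
- cover_small_mid (a point): the same point of the small cover (disc 34 mm in diameter, otherwise the same; too small for the clock). To be left alone
- cover_large_mid (a point): the same point of the large cover (disc 54 mm in diameter, otherwise the same; too big for the clock). To be left alone
- cover_medium: the medium cover itself; origin at the centre of its underside, z up out of the knob
- clock_opening (a point): centre of the mouth of the round opening in the blue clock (70 mm across), fixed in the press. Opening 48 mm across, 8 mm deep, flat floor; mouth 40 mm above the table. A cover fully home is flush: its centre point 5 mm above this point, its knob's top 18 mm above. Axes of the press: x from the clock to the lever's pivot, 75 mm away along +x; y to the safety catch's side; z up
- lever_pivot (a point): middle of the lever's hinge axis, 80 mm above the table; axes as for the press (x away from the clock, y to the catch side, z up). The axis runs along y. The lever swings in the x-z plane through this point
- lever_handle (a point): centre of the red cross handle on the lever's end: a cylinder 28 mm across, 40 mm long along the press's y (flat ends face +y, -y; the 12 by 16 mm lever bar enters the middle of its side). Can be pinched across its flat ends from above and then turns about the pinch line. Start: 225 mm above the table, 39 mm to +x of the pivot; at the stop: 80 mm above the table, 150 mm to -x of the pivot
- lever (a joint): lever angle q, rad: 0 raised (leaning 15 degrees back beyond upright), 1.833 at the lower stop (lever level). In press axes the handle is at lever_pivot + 150 mm x (-cos(1.833-q), 0, sin(1.833-q)). A spring returns it to 0 when let go: about 2 N at the handle at first, 4 N near the stop, and about 5 N more when the pad is pressed
- pad (a joint): compression of the sprung black press pad (24 mm in diameter) under the lever, m: 0 free, about 0.005 when the lever is at its stop over a cover that is fully home (about 9 N); it meets the knob's top about 0.07 rad before the stop
- catch_knob (a point): centre of the yellow round knob on the end of the safety catch: a cylinder 22 mm across and 24 mm long along the press's x (flat ends face +x and -x), on a 10 by 12 mm yellow arm, 100 mm from catch_pivot. It can be pinched across its flat ends (24 mm) from above, or pushed
- catch_pivot (a point): hinge of the safety catch, 60 mm above the table, axis along the press's x; axes as for the press. Lies 110 mm from lever_pivot on the +y side
- catch (a joint): safety catch angle q, rad: 0 engaged (arm leans 0.35 rad inwards, to the press's -y, and blocks the lever's steel cross pin), 1.0 fully over outwards. In press axes the knob is at catch_pivot + 100 mm x (0, sin(q-0.35), cos(q-0.35)). Friction (about 0.6 N at the knob) keeps it where it is left. Starts between 0 and 0.1
- torch_mid (a point): middle of an orange torch standing on its tail, 135 mm tall, 44 mm in diameter at the head. To be left alone
- carton_mid (a point): middle of a small carton, 60 mm by 90 mm (along its y) by 45 mm tall. To be left alone
- jar_mid (a point): middle of a small jar with a green cap, 50 mm in diameter, 55 mm tall. To be left alone

How it is judged:
By the outcome, as a careful person would: the job done as asked, in the order asked, and still so for the second after the job is handed in, while the arm keeps its last pose, push and grip.
It also fails if it takes over 72 s, if anything falls off the work surface, if the arm or the gripper's body presses on something with over 40 N, if the wrist force passes 120 N, or if a joint passes its speed limit or range.

## Working session

There is one attempt and no reset: what is moved stays moved. The work goes in short steps, Python scripts to look and compute and a tool call to move; the robot and the scene stay as the last step left them, time stands still between calls to the robot, and variables do not carry over. Pictures are saved under pics/ and viewed, and the job is handed in when it is done.

Besides the shell and the picture viewer there is one more tool, called as name(argument=value, ...), one argument or row to a line, values as JSON. jog_arm: Moves the arm, as the interface text tells. Its arguments: {"type":"object","properties":{"increments":{"type":"array"}},"required":["increments"]}

```bash
mkdir -p pics; python3 - <<'E'
from bench import sensors, cams
import cv2, numpy as np
s=sensors.sense(); print({k:np.round(v,3) for k,v in s.items()})
for n in ["scene","side","wrist"]:
    c=cams.read_camera(n); cv2.imwrite(f"pics/{n}0.png",c["pixels"][:,:,::-1])
    print(n,c["fx"],c["fy"],c["cx"],c["cy"]);print(np.round(c["cam_to_world"],3))
E
```

```text
{'clock': np.float64(0.0), 'q': array([ 1.157,  0.481,  1.597, -0.   ,  1.065, -0.047]), 'dq': array([ 0.001, -0.001,  0.   ,  0.   ,  0.001,  0.002]), 'joint_efforts': array([-1.0000e-03, -9.5067e+01, -4.3018e+01, -0.0000e+00,  1.2000e-02,
        0.0000e+00]), 'tcp_pos': array([0.233, 0.606, 0.231]), 'orientation': array([-0.695,  0.696, -0.129,  0.129]), 'contact_force': array([-0.203, -0.168, -0.499]), 'moment': array([-0.028,  0.046, -0.02 ]), 'grip_width': np.float64(0.085)}
scene 409.12602204745167 409.12602204745167 275.96218656799346 215.30020426675597
[[-0.07   0.75  -0.657  1.147]
 [ 0.998  0.057 -0.042  0.075]
 [ 0.006 -0.659 -0.753  0.907]
 [ 0.     0.     0.     1.   ]]
side 469.71467491862046 469.71467491862046 278.2209103610185 205.96539568196977
[[ 0.723 -0.503  0.474 -0.039]
 [-0.691 -0.528  0.494 -0.477]
 [ 0.002 -0.684 -0.729  0.935]
 [ 0.     0.     0.     1.   ]]
wrist 325.19226210127806 325.19226210127806 281.9432743531004 210.68469122286885
[[ 0.359  0.886  0.294  0.158]
 [ 0.933 -0.34  -0.114  0.636]
 [-0.001  0.315 -0.949  0.375]
 [ 0.     0.     0.     1.   ]]
```

View pics/scene0.png

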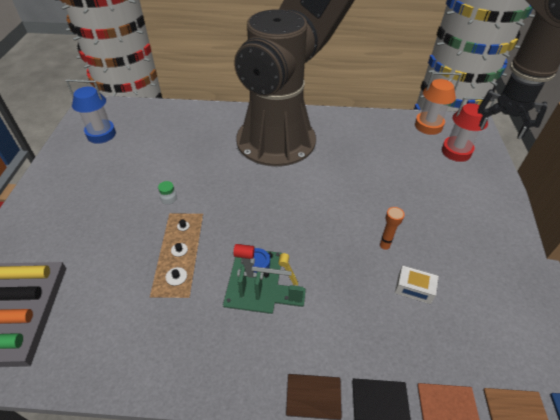

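View pics/side0.png

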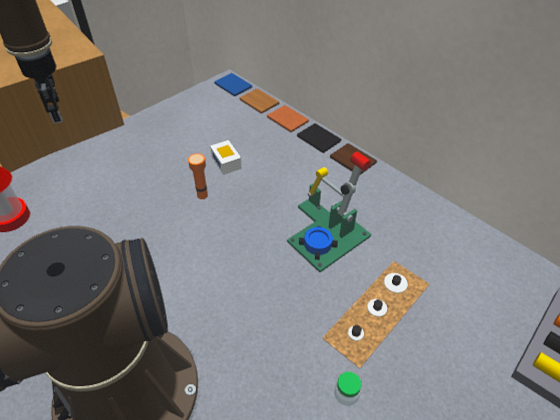

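View pics/wrist0.png

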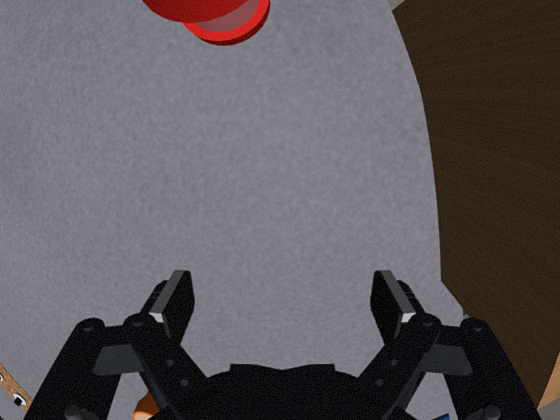

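The scene view shows the three covers at about (183,225), (179,249) and (176,275), running small to large. The clock is at (262,257), the red handle at (244,251) and the catch knob at (285,258). In the side view the clock is at (319,240). Next I'll measure by colour masks.

```bash
python3 - <<'E'
import cv2, numpy as np
a=cv2.imread("pics/scene0.png")[200:325,140:320]; b=cv2.imread("pics/side0.png")[140:370,270:440]
cv2.imwrite("pics/sc_z.png",cv2.resize(a,None,fx=4.3,fy=4.3,interpolation=cv2.INTER_CUBIC)[:600,:800])
cv2.imwrite("pics/si_z.png",cv2.resize(b,None,fx=2.6,fy=2.6,interpolation=cv2.INTER_CUBIC)[:600,:800])
E
```

```text
(no output)
```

View pics/sc_z.png

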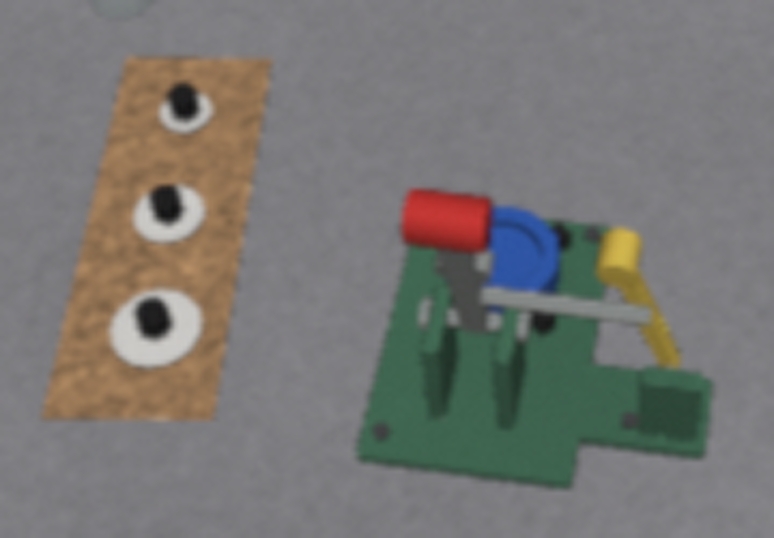

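View pics/si_z.png

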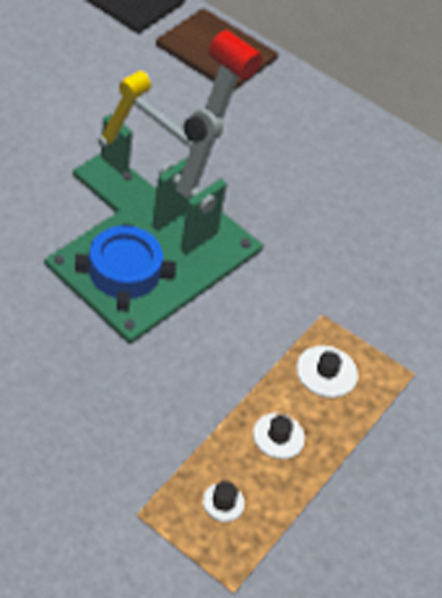

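```bash
cat > h.py <<'E'
import numpy as np, cv2
from bench import sensors, cams
def ray(c,u,v):
    M=np.array(c["cam_to_world"]); d=M[:3,:3]@np.array([(u-c["cx"])/c["fx"],(v-c["cy"])/c["fy"],1.]); return M[:3,3],d/np.linalg.norm(d)
def plane(c,uv,z):
    o,d=ray(c,*uv); return o+d*(z-o[2])/d[2]
def tri(c1,p1,c2,p2):
    o1,d1=ray(c1,*p1);o2,d2=ray(c2,*p2)
    A=np.stack([d1,-d2],1); t=np.linalg.lstsq(A,o2-o1,rcond=None)[0]
    a=o1+d1*t[0];b=o2+d2*t[1]; return (a+b)/2,np.linalg.norm(a-b)
def hsv(c): return cv2.cvtColor(c["pixels"],cv2.COLOR_RGB2HSV)
def blobs(mask,box=None,amin=15):
    m=mask.astype(np.uint8)
    if box is not None:
        z=np.zeros_like(m); x0,y0,x1,y1=box; z[y0:y1,x0:x1]=m[y0:y1,x0:x1]; m=z
    n,l,s,ce=cv2.connectedComponentsWithStats(m)
    return [(s[i,4],ce[i],l==i) for i in range(1,n) if s[i,4]>=amin]
E
python3 - <<'E'
from h import *
sc=cams.read_camera("scene");si=cams.read_camera("side")
np.set_printoptions(precision=4,suppress=True)
def col(c,name):
    h=hsv(c);H,S,V=[h[...,i].astype(int) for i in range(3)]
    if name=="red": return ((H<6)|(H>174))&(S>170)&(V>90)
    if name=="yel": return (H>20)&(H<33)&(S>170)&(V>90)
    if name=="blue": return (H>105)&(H<125)&(S>150)
    if name=="white": return (S<35)&(V>170)
    if name=="black": return (V<65)
bs={"scene":(215,235,320,320),"side":(280,140,380,280)}
cb={"scene":(150,205,205,300),"side":(320,260,435,365)}
for n,c in (("scene",sc),("side",si)):
    for k in ("red","yel","blue"):
        for a,ce,m in blobs(col(c,k),bs[n]): print(n,k,a,ce)
    for k in ("white","black"):
        for a,ce,m in blobs(col(c,k),cb[n]):
            ys,xs=np.where(m); print(n,k,a,ce,xs.min(),xs.max(),ys.min(),ys.max())
E
```

```text
scene red 217 [243.5115 250.894 ]
scene blue 245 [261.4776 258.0245]
scene white 25 [183.24 226.64] 177 188 223 229
scene white 90 [178.9222 250.5444] 171 186 244 255
scene white 200 [176.055 276.8  ] 166 186 268 284
scene black 33 [182.303  223.1212] 180 185 220 226
scene black 38 [178.2895 246.8947] 176 181 243 250
scene black 43 [175.186  273.6279] 172 178 270 277
side red 184 [359.25   158.8315]
side yel 145 [318.2966 178.0966]
side blue 616 [317.8214 239.8636]
side white 19 [368.6842 262.5263] 366 371 260 265
side white 26 [356.8846 268.7308] 353 360 265 272
side white 274 [395.2628 283.1314] 384 407 273 292
side white 20 [430.95 275.8 ] 428 434 273 278
side white 173 [376.4855 308.6069] 368 386 299 315
side white 91 [355.2857 334.5934] 348 363 326 340
side white 16 [330.8125 349.1875] 327 334 347 351
side black 62 [395.8226 279.9839] 392 400 276 284
side black 63 [377.2222 304.8413] 373 381 300 309
side black 72 [355.9722 330.5556] 352 360 326 335
```

```bash
python3 - <<'E'
from h import *
sc=cams.read_camera("scene");si=cams.read_camera("side")
np.set_printoptions(precision=4,suppress=True)
P=lambda a,b:tri(sc,a,si,b)
print("knobs S,M,L")
for a,b in (((182.3,223.1),(356,330.6)),((178.3,246.9),(377.2,304.8)),((175.2,273.6),(395.8,280))): print(P(a,b))
print("handle",P((243.5,250.9),(359.25,158.8)))
# yellow knob: top region
for c,n,box in ((sc,"scene",(275,245,305,290)),(si,"side",(300,160,335,200))):
    h=hsv(c);H,S,V=[h[...,i].astype(int) for i in range(3)]
    for a,ce,m in blobs((H>18)&(H<36)&(S>110)&(V>80),box):
        ys,xs=np.where(m); print(n,a,ce)
        for y in range(ys.min(),ys.max()+1): print(y,xs[ys==y].min(),xs[ys==y].max(),end="; ")
        print()
# clock: blue outer rim; fit ellipse in side to hull
h=hsv(si);H,S,V=[h[...,i].astype(int) for i in range(3)]
for a,ce,m in blobs((H>100)&(H<125)&(S>150),(280,200,360,280)):
    ys,xs=np.where(m);print("clock",a,ce,xs.min(),xs.max(),ys.min(),ys.max())
cv2.imwrite("pics/clk.png",cv2.resize(si["pixels"][150:280,275:385,::-1],None,fx=4.5,fy=4.5,interpolation=cv2.INTER_NEAREST))
E
```

```text
knobs S,M,L
(array([ 0.4228, -0.2364,  0.0211]), np.float64(0.0005557924816120451))
(array([ 0.506 , -0.2285,  0.021 ]), np.float64(8.269628328588547e-05))
(array([ 0.5901, -0.2172,  0.0208]), np.float64(5.588128636536237e-05))
handle (array([ 0.6558, -0.021 ,  0.2289]), np.float64(0.003012198526565726))
scene 143 [284.4196 261.2028]
253 282 284; 254 281 287; 255 280 288; 256 280 288; 257 280 288; 258 279 288; 259 279 288; 260 279 287; 261 279 287; 262 279 287; 263 279 288; 264 279 288; 265 280 289; 266 283 289; 267 285 290; 268 285 290; 269 286 291; 270 288 291; 
scene 54 [293.4074 278.8889]
272 292 292; 273 292 293; 274 292 293; 275 291 294; 276 290 294; 277 290 294; 278 290 295; 279 291 295; 280 292 296; 281 292 296; 282 293 297; 283 293 297; 284 294 297; 
side 170 [318.4118 178.3235]
167 323 324; 168 321 326; 169 319 326; 170 318 327; 171 317 327; 172 316 327; 173 316 327; 174 316 326; 175 316 324; 176 317 323; 177 317 321; 178 317 321; 179 316 320; 180 316 319; 181 315 319; 182 315 318; 183 314 318; 184 314 317; 185 313 317; 186 312 316; 187 312 316; 188 311 315; 189 311 315; 190 310 315; 191 310 314; 192 310 313; 193 311 313; 194 311 312; 
clock 629 [317.903  239.7472] 304 332 227 254
```

View pics/clk.png

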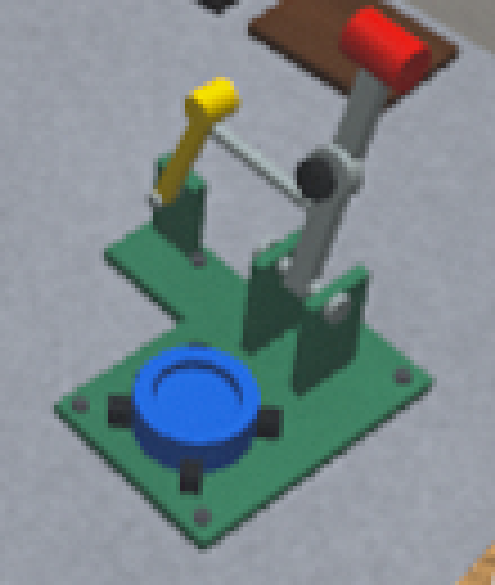

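```bash
python3 - <<'E'
from h import *
sc=cams.read_camera("scene");si=cams.read_camera("side")
np.set_printoptions(precision=4,suppress=True)
k,e=tri(sc,(283.8,259.2),si,(321.8,171.6));print("catch knob",k,e)
c=plane(si,(318.8,237.0),.04);print("clock",c)
h=np.array([0.6558,-0.021,0.2289])
d=h-c;print("clock->handle",np.linalg.norm(d[:2]),np.degrees(np.arctan2(d[1],d[0])))
for z in (.0,.004,.010):
  print(z,[plane(sc,p,z)[:2] for p in ((262,257),)])
# base plate corners side: (55,408),(205,548),(430,382) zoom
for p in ((55,408),(205,546),(431,382)):
    print(plane(si,(p[0]/4.5+275,p[1]/4.5+150),0.008))
s=sensors.sense()
from scipy.spatial.transform import Rotation as R
q=s["orientation"];print(R.from_quat([*q[1:],q[0]]).as_matrix())
M=np.array(cams.read_camera("wrist")["cam_to_world"]);T=np.eye(4);T[:3,:3]=R.from_quat([*q[1:],q[0]]).as_matrix();T[:3,3]=s["tcp_pos"]
print(np.linalg.inv(T)@M)
E
```

```text
catch knob [0.6218 0.0593 0.1585] 0.0008693507878273808
clock [ 0.5427 -0.0153  0.04  ]
clock->handle 0.11327075054949304 -2.8667724265636703
0.0 [array([ 0.5075, -0.0027])]
0.004 [array([ 0.5103, -0.0024])]
0.01 [array([ 0.5145, -0.0019])]
[0.4968 0.0482 0.008 ]
[ 0.4886 -0.0742  0.008 ]
[ 0.6649 -0.0859  0.008 ]
[[ 0.9335 -0.      0.3586]
 [-0.3586 -0.0001  0.9335]
 [-0.     -1.     -0.0001]]
[[ 0.0004  0.949   0.3152 -0.0809]
 [ 0.0001 -0.3152  0.949  -0.144 ]
 [ 1.     -0.0004 -0.0002  0.0003]
 [ 0.      0.      0.      1.    ]]
```

Both views agree: the medium cover is at (0.506,-0.229), the clock at (0.543,-0.015) and the press yaw is about -3.5°. I'll move over to the cover, going around the short-reach limit.

jog_arm(
  increments=[
    [0,-0.04,0,4.5,0,-2.4,0],
    [0,-0.08,0,9,0,-4.8,0],
    [0,-0.12,0,13.5,0,-7.2,0],
    [0,-0.16,0,18,0,-9.6,0],
    [0,-0.2,0,22.5,0,-12,0],
    [0,-0.24,0,27,0,-14.4,0],
    [0,-0.28,0,31.5,0,-16.8,0],
    [0,-0.3,0,35.9,0,-19,0],
    [0,-0.3,0,35.9,0,-19,0],
  ],
)

```text
clock: 1.62
tcp_pos: [0.5021, 0.2983, 0.2314]
orientation: [-0.707, 0.707, -0.024, 0.025]
contact_force: [0.1, 0.2, 0.3]
grip_width: 0.0852
```

jog_arm(
  increments=[
    [0,0,0,0.3,0,-5.3,0.4],
    [0,0,0,0.7,0,-10.5,0.4],
    [0,0,0,1.0,0,-15.8,0.4],
    [0,0,0,1.4,0,-21,0.4],
    [0,0,0,1.7,0,-26.3,0.4],
    [0,0,0,2.1,0,-31.5,0.4],
    [0,0,0,2.4,0,-36.8,0.4],
    [0,0,0,2.7,2,-42,0.4],
    [0,0,0,3.1,4,-47.3,0.4],
    [0,0,0,3.4,6,-52.6,0.4],
    [0,0,0,3.4,6,-52.6,0.4],
    [0,0,0,3.4,6,-52.6,0.4],
  ],
)

```text
clock: 3.12
tcp_pos: [0.4992, -0.2281, 0.1714]
orientation: [0.707, -0.707, 0.025, -0.025]
contact_force: [-0.0, 0.4, 0.4]
grip_width: 0.051
```

```bash
python3 - <<'E'
from h import *
s=sensors.sense(); print(s["tcp_pos"],s["orientation"],s["grip_width"])
c=cams.read_camera("wrist"); cv2.imwrite("pics/w1.png",c["pixels"][:,:,::-1])
E
```

```text
[ 0.49922674 -0.22812281  0.1713848 ] [ 0.70678935 -0.70654573  0.02483389 -0.02500426] 0.051006320441078785
```

View pics/w1.png

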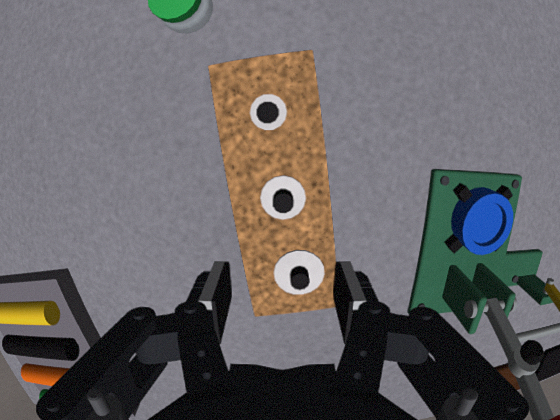

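Wrist view: the small cover is at (268,112), the medium at (283,198) and the large at (299,272). The clock is at (483,220). I'll cast fisheye rays to refine these.

```bash
cat >> h.py <<'E'
def wray(c,u,v):
    M=np.array(c["cam_to_world"]); a=np.array([u-c["cx"],v-c["cy"]])/c["fx"]; t=np.linalg.norm(a)
    k=np.sinc(t/np.pi); d=M[:3,:3]@np.array([a[0]*k,a[1]*k,np.cos(t)]); return M[:3,3],d
def wplane(c,uv,z):
    o,d=wray(c,*uv); return o+d*(z-o[2])/d[2]
def circ(c,mask,z,wr=True):
    """fit circle to hull points of mask projected on plane z"""
    cs=cv2.findContours(mask.astype(np.uint8),cv2.RETR_EXTERNAL,cv2.CHAIN_APPROX_NONE)[0]
    h=max(cs,key=cv2.contourArea)[:,0,:]
    P=np.array([(wplane if wr else plane)(c,p,z)[:2] for p in h.astype(float)])
    A=np.c_[2*P,np.ones(len(P))]; x=np.linalg.lstsq(A,(P**2).sum(1),rcond=None)[0]
    return x[:2],2*np.sqrt(x[2]+x[0]**2+x[1]**2)
E
python3 - <<'E'
from h import *
np.set_printoptions(precision=4,suppress=True)
c=cams.read_camera("wrist");h=hsv(c);H,S,V=[h[...,i].astype(int) for i in range(3)]
for a,ce,m in blobs((S<40)&(V>150),(230,80,335,310),100):
    print("disc",a,ce,[circ(c,m,z) for z in (.008,.012,.016)])
for a,ce,m in blobs((V<50),(240,90,312,292),60):
    print("knobtop",a,ce, wplane(c,ce,.026),wplane(c,ce,.030))
for a,ce,m in blobs((H>100)&(H<125)&(S>150),(430,170,530,265),100):
    ys,xs=np.where(m);print("clock",a,ce,xs.min(),xs.max(),ys.min(),ys.max(),circ(c,m,.04))
cv2.imwrite("pics/w1z.png",cv2.resize(c["pixels"][160:300,410:560,::-1],None,fx=4,fy=4,interpolation=cv2.INTER_CUBIC))
E
```

```text
disc 611 [267.9967 111.0115] [(array([ 0.4225, -0.2357]), np.float64(0.032934546110233484)), (array([ 0.4225, -0.2355]), np.float64(0.03250630921421619)), (array([ 0.4224, -0.2353]), np.float64(0.032078072318162336))]
disc 1100 [282.0882 195.3045] [(array([ 0.5068, -0.2279]), np.float64(0.04340968577758778)), (array([ 0.5057, -0.2278]), np.float64(0.04284524414132965)), (array([ 0.5045, -0.2277]), np.float64(0.042280802505106276))]
disc 1332 [297.976  270.3611] [(array([ 0.5925, -0.2165]), np.float64(0.053350866663371396)), (array([ 0.5902, -0.2166]), np.float64(0.05265716317450561)), (array([ 0.588 , -0.2167]), np.float64(0.051963459685647764))]
knobtop 332 [266.8404 111.5602] [ 0.4225 -0.2355  0.026 ] [ 0.4225 -0.2353  0.03  ]
knobtop 364 [282.0852 200.1868] [ 0.5047 -0.2278  0.026 ] [ 0.5035 -0.2277  0.03  ]
knobtop 330 [298.5939 276.9061] [ 0.5874 -0.2166  0.026 ] [ 0.585  -0.2167  0.03  ]
clock 3123 [482.0205 220.576 ] 451 512 187 254 (array([ 0.5372, -0.0194]), np.float64(0.07792662313872613))
```

View pics/w1z.png

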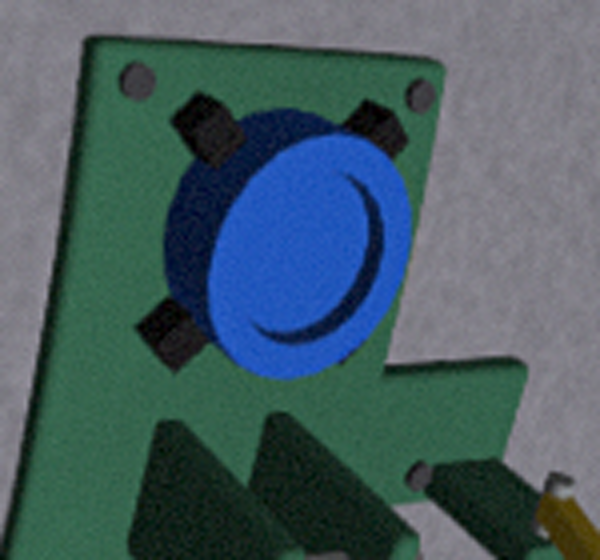

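jog_arm(
  increments=[
    [0,0,0,0.65,3,0.07,0.4],
    [0,0,0,0.65,7,0.07,0.4],
    [0,0,0,0.65,11,0.07,0.4],
    [0,0,0,0.65,13.5,0.07,0.4],
    [0,0,0,0.65,15,0.07,0.4],
    [0,0,0,0.65,15.7,0.07,0.4],
    [0,0,0,0.65,15.7,0.07,0.4],
  ],
)

```text
clock: 4.1
tcp_pos: [0.5066, -0.2272, 0.0152]
orientation: [-0.707, 0.707, -0.024, 0.025]
contact_force: [-0.0, -0.4, 0.2]
grip_width: 0.0514
```

```bash
python3 - <<'E'
from h import *
s=sensors.sense(); print(s["tcp_pos"],s["orientation"],s["grip_width"],s["contact_force"])
c=cams.read_camera("wrist"); cv2.imwrite("pics/w2.png",c["pixels"][:,:,::-1])
E
```

```text
[ 0.50660421 -0.22723725  0.01524041] [-0.70657863  0.7068058  -0.02370423  0.02470455] 0.05141829819516696 [-0.00445476 -0.35422179  0.16069231]
```

View pics/w2.png

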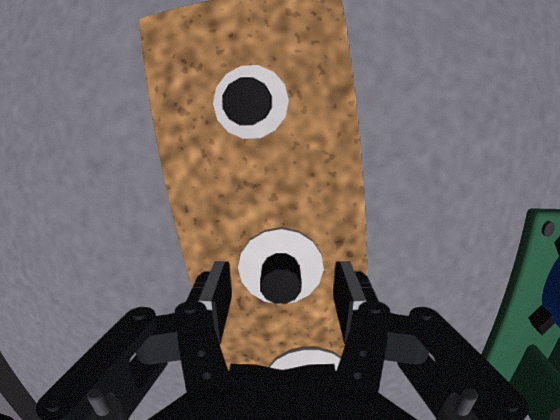

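jog_arm(
  increments=[
    [0,0,0,0,0,0,1],
    [0,0,0,0,0,0,1],
    [0,0,0,0,0,0,1],
    [0,0,0,0,0,0,1],
    [0,0,0,0,0,0,1],
    [0,0,0,0,0,0,1],
  ],
)

```text
clock: 4.9
tcp_pos: [0.5073, -0.2277, 0.0165]
orientation: [-0.706, 0.707, -0.023, 0.025]
contact_force: [-1.9, 2.8, 12.8]
grip_width: 0.0173
```

```bash
python3 - <<'E'
from h import *
c=cams.read_camera("wrist"); cv2.imwrite("pics/w3.png",c["pixels"][:,:,::-1])
a=cams.read_camera("side")["pixels"][240:330,330:430,::-1]
b=c["pixels"][210:330,200:370,::-1]
cv2.imwrite("pics/w3z.png",np.hstack([cv2.resize(a,(400,360),interpolation=cv2.INTER_CUBIC),cv2.resize(b,(400,360))]))
E
```

```text
(no output)
```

View pics/w3z.png

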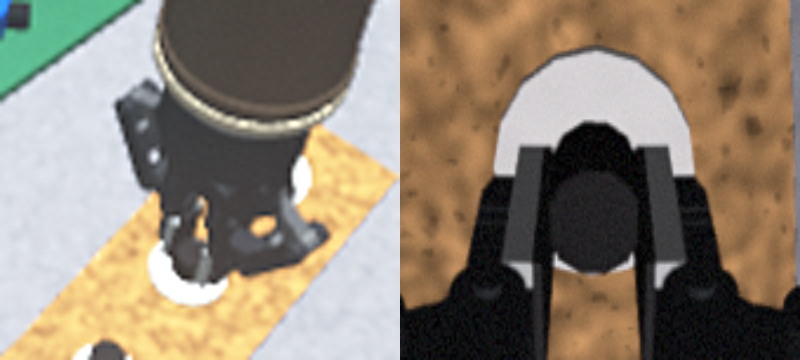

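jog_arm(
  increments=[
    [0,0,0,0,-0.5,0,1],
    [0,0,0,0,-2,0,1],
    [0,0,0,0,-5,0,1],
    [0,0,0,0,-9,0,1],
    [0,0,0,0,-13,0,1],
    [0,0,0,0,-13,0,1],
    [0,0,0,0,-13,0,1],
  ],
)

```text
clock: 5.88
tcp_pos: [0.5067, -0.2275, 0.1469]
orientation: [-0.706, 0.707, -0.023, 0.026]
contact_force: [-0.9, -0.6, -0.7]
grip_width: 0.0172
```

```bash
python3 - <<'E'
from h import *
s=sensors.sense(); print(s["tcp_pos"],s["orientation"],s["grip_width"],s["contact_force"])
c=cams.read_camera("wrist"); 
np.set_printoptions(precision=4,suppress=True)
a=cams.read_camera("side")["pixels"][150:330,300:460,::-1]
cv2.imwrite("pics/w4.png",np.hstack([cv2.resize(a,(320,360),interpolation=cv2.INTER_CUBIC),cv2.resize(c["pixels"][:,:,::-1],(480,360))]))
h=hsv(c);H,S,V=[h[...,i].astype(int) for i in range(3)]
B=(H>100)&(H<125)&(S>150)
for a,ce,m in blobs(B,None,300):
    m2=m&(V>140); hull=cv2.convexHull(np.argwhere(m2)[:,::-1].astype(np.int32)); f=np.zeros(m.shape,np.uint8); cv2.fillPoly(f,[hull],1)
    print("clock",a,ce,m2.sum(),circ(c,f,.04))
E
```

```text
[ 0.5067118  -0.22747968  0.14689858] [-0.70622508  0.7071499  -0.02303725  0.02558194] 0.017229707464836083 [-0.90091234 -0.59601855 -0.74916291]
clock 3480 [495.2397 221.9397] 2287 (array([ 0.5408, -0.0125]), np.float64(0.06817768100503312))
```

View pics/w4.png

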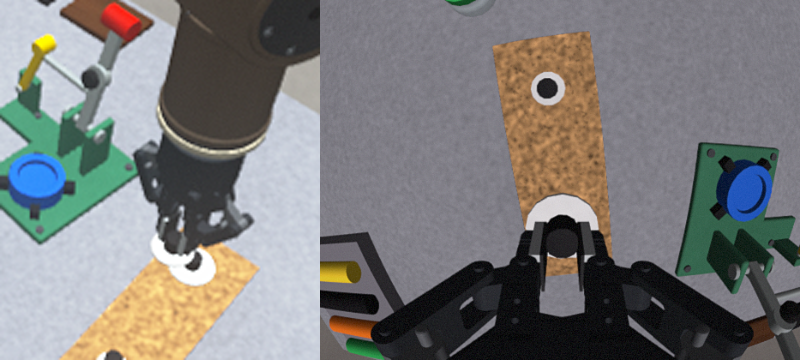

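jog_arm(
  increments=[
    [0,0,0,-0.4,0,4,1],
    [0,0,0,-0.8,0,8,1],
    [0,0,0,-1.3,0,12,1],
    [0,0,0,-1.7,0,16,1],
    [0,0,0,-1.8,0,17,1],
    [0,0,0,-1.8,0,17,1],
    [0,0,0,-1.8,0,17,1],
  ],
)

```text
clock: 6.85
tcp_pos: [0.5, -0.0572, 0.1455]
orientation: [-0.706, 0.707, -0.024, 0.025]
contact_force: [-0.1, 0.4, 0.2]
grip_width: 0.0171
```

```bash
python3 - <<'E'
from h import *
s=sensors.sense(); print(s["tcp_pos"],s["orientation"],s["grip_width"],s["contact_force"])
c=cams.read_camera("wrist"); 
np.set_printoptions(precision=4,suppress=True)
cv2.imwrite("pics/w5.png",c["pixels"][:,:,::-1])
h=hsv(c);H,S,V=[h[...,i].astype(int) for i in range(3)]
B=(H>100)&(H<125)&(S>150)
for a,ce,m in blobs(B,None,300):
    m2=m&(V>140); hull=cv2.convexHull(np.argwhere(m2)[:,::-1].astype(np.int32)); f=np.zeros(m.shape,np.uint8); cv2.fillPoly(f,[hull],1)
    print("clock",a,ce,m2.sum(),circ(c,f,.04))
for a,ce,m in blobs((S<40)&(V>130),(200,180,370,340),100): print("disc",a,[circ(c,m,s["tcp_pos"][2]-x) for x in (.0,.004)])
E
```

```text
[ 0.5000116  -0.05724674  0.14548057] [-0.70647333  0.70688961 -0.02397825  0.02505101] 0.017083143750674802 [-0.11277641  0.42757439  0.23700105]
clock 3979 [341.9985 240.5685] 3159 (array([ 0.539 , -0.0083]), np.float64(0.06260084453959582))
disc 8449 [(array([ 0.4811, -0.063 ]), np.float64(0.06671012291173058)), (array([ 0.4828, -0.0633]), np.float64(0.06856483670549206))]
disc 114 [(array([ 0.5309, -0.0658]), np.float64(0.017193712294830767)), (array([ 0.534 , -0.0662]), np.float64(0.01767174192463346))]
```

View pics/w5.png

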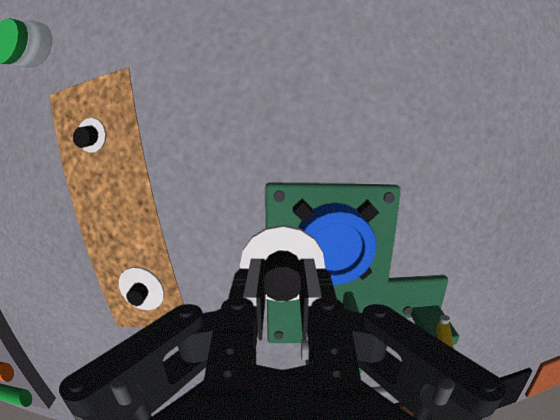

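jog_arm(
  increments=[
    [0,0,0,-2,0,0,1],
    [0,0,0,-4,0,1,1],
    [0,0,0,-5,0,2,1],
    [0,0,0,-5,0,2,1],
  ],
)

```text
clock: 7.4
tcp_pos: [0.4515, -0.0338, 0.1456]
orientation: [-0.706, 0.707, -0.024, 0.025]
contact_force: [0.3, -0.1, -0.3]
grip_width: 0.0172
```

```bash
python3 - <<'E'
from h import *
s=sensors.sense(); print(s["tcp_pos"],s["orientation"],s["grip_width"],s["contact_force"])
c=cams.read_camera("wrist"); 
np.set_printoptions(precision=4,suppress=True)
h=hsv(c);H,S,V=[h[...,i].astype(int) for i in range(3)]
B=(H>100)&(H<125)&(S>150)
for a,ce,m in blobs(B,None,300):
    x0,y0=int(ce[0])-75,int(ce[1])-60
    m2=m&(V>140); hull=cv2.convexHull(np.argwhere(m2)[:,::-1].astype(np.int32)); f=np.zeros(m.shape,np.uint8); cv2.fillPoly(f,[hull],1)
    print("clock",a,ce,m2.sum(),circ(c,f,.04),x0,y0)
    cv2.imwrite("pics/w6.png",cv2.resize(c["pixels"][y0:y0+120,x0:x0+150,::-1],None,fx=5,fy=5,interpolation=cv2.INTER_NEAREST))
E
```

```text
[ 0.45154493 -0.03379827  0.14560189] [-0.70645892  0.70690034 -0.02389865  0.02522989] 0.01715682576805474 [ 0.26317738 -0.07233965 -0.34121344]
clock 588 [337.4269 282.6837] 346 (array([0.5322, 0.0089]), np.float64(0.029953434521492104)) 262 222
clock 578 [289.8806 311.8166] 442 (array([ 0.5551, -0.0339]), np.float64(0.029455127614675745)) 214 251
```

View pics/w6.png

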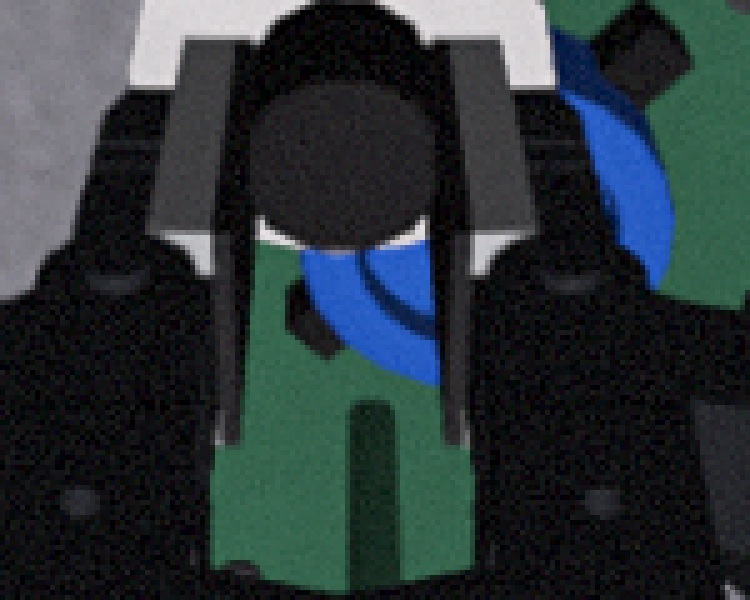

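jog_arm(
  increments=[
    [0,0,0,3,0,-3,1],
    [0,0,0,6.3,0,-6.2,1],
    [0,0,0,6.3,0,-6.2,1],
    [0,0,0,6.3,0,-6.2,1],
  ],
)

```text
clock: 7.95
tcp_pos: [0.5107, -0.1005, 0.1455]
orientation: [-0.706, 0.707, -0.024, 0.025]
contact_force: [0.0, -0.3, -0.4]
grip_width: 0.0169
```

```bash
python3 - <<'E'
from h import *
s=sensors.sense(); print(s["tcp_pos"],s["orientation"],s["grip_width"],s["contact_force"])
c=cams.read_camera("wrist"); 
np.set_printoptions(precision=4,suppress=True)
cv2.imwrite("pics/w7full.png",c["pixels"][:,:,::-1])
h=hsv(c);H,S,V=[h[...,i].astype(int) for i in range(3)]
B=(H>100)&(H<125)&(S>150)
for a,ce,m in blobs(B,None,300):
    x0,y0=int(ce[0])-75,int(ce[1])-60
    for t in (110,125,140,155):
        m2=m&(V>t); hull=cv2.convexHull(np.argwhere(m2)[:,::-1].astype(np.int32)); f=np.zeros(m.shape,np.uint8); cv2.fillPoly(f,[hull],1)
        print("clock",t,a,ce,m2.sum(),circ(c,f,.04),x0,y0)
    cv2.imwrite("pics/w7.png",cv2.resize(c["pixels"][y0:y0+120,x0:x0+150,::-1],None,fx=5,fy=5,interpolation=cv2.INTER_NEAREST))
E
```

```text
[ 0.51072802 -0.1005343   0.1455156 ] [-0.70647319  0.70687149 -0.0241182   0.02542907] 0.016882583546696972 [ 0.0324126  -0.32151825 -0.38420382]
clock 110 5025 [382.4004 229.2874] 4122 (array([ 0.5408, -0.0127]), np.float64(0.06911277094848682)) 307 169
clock 125 5025 [382.4004 229.2874] 4073 (array([ 0.5408, -0.0126]), np.float64(0.06892683252169304)) 307 169
clock 140 5025 [382.4004 229.2874] 4009 (array([ 0.5408, -0.0126]), np.float64(0.06860716595708123)) 307 169
clock 155 5025 [382.4004 229.2874] 3934 (array([ 0.5408, -0.0126]), np.float64(0.06825257488308735)) 307 169
```

View pics/w7.png

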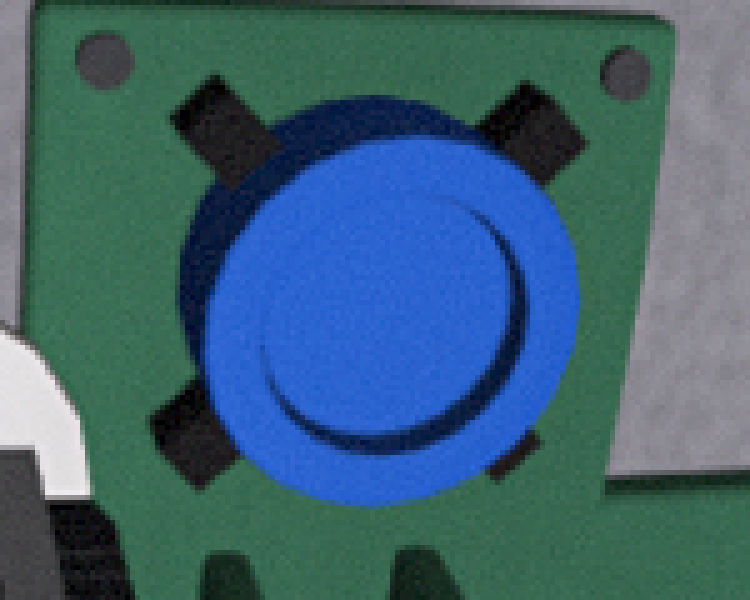

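jog_arm(
  increments=[
    [0,0,0,1,0,4,1],
    [0,0,0,2.55,0,9,1],
    [0,0,0,2.55,3,9,1],
    [0,0,0,2.55,6,9,1],
    [0,0,0,2.55,8,9,1],
    [0,0,0,2.55,8,9,1],
    [0,0,0,2.55,8,9,1],
  ],
)

```text
clock: 8.88
tcp_pos: [0.5424, -0.0119, 0.0664]
orientation: [-0.706, 0.707, -0.024, 0.025]
contact_force: [0.6, 0.0, -0.2]
grip_width: 0.0169
```

```bash
python3 - <<'E'
from h import *
s=sensors.sense(); print(s["tcp_pos"],s["orientation"],s["grip_width"],s["contact_force"])
a=cams.read_camera("side")["pixels"][180:280,260:380,::-1]
b=cams.read_camera("scene")["pixels"][220:320,210:330,::-1]
w=cams.read_camera("wrist")["pixels"][200:340,200:370,::-1]
cv2.imwrite("pics/p1.png",np.vstack([np.hstack([cv2.resize(x,(400,300),interpolation=cv2.INTER_CUBIC) for x in (a,b)]),np.hstack([cv2.resize(w,(364,300)),np.zeros((300,436,3),np.uint8)])]))
E
```

```text
[ 0.54237188 -0.01187558  0.06636094] [-0.70649681  0.70687264 -0.0236105   0.0252165 ] 0.01692701013123549 [ 0.63609203  0.02312807 -0.22639859]
```

View pics/p1.png

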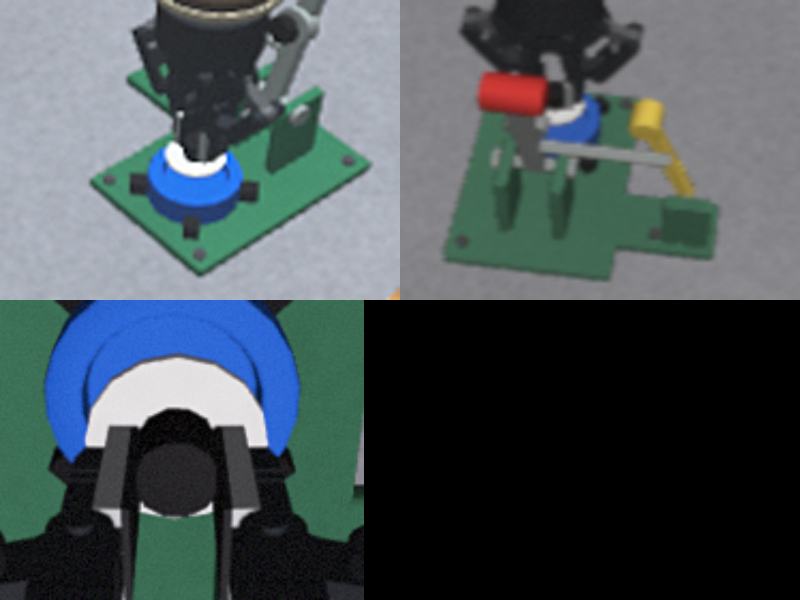

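jog_arm(
  increments=[
    [0,0,0,0,0.4,-0.1,1],
    [0,0,0,0,0.9,-0.1,1],
    [0,0,0,0,1.4,-0.1,1],
    [0,0,0,0,1.4,-0.1,1],
  ],
)

```text
clock: 9.52
tcp_pos: [0.5423, -0.0131, 0.052]
orientation: [-0.706, 0.707, -0.024, 0.025]
contact_force: [0.2, 0.1, -0.1]
grip_width: 0.017
```

```bash
python3 - <<'E'
from h import *
a=cams.read_camera("side")["pixels"][200:270,280:360,::-1]
w=cams.read_camera("wrist")["pixels"][200:340,200:370,::-1]
cv2.imwrite("pics/p2.png",np.hstack([cv2.resize(a,(400,350),interpolation=cv2.INTER_CUBIC),cv2.resize(w,(400,350))]))
E
```

```text
(no output)
```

View pics/p2.png

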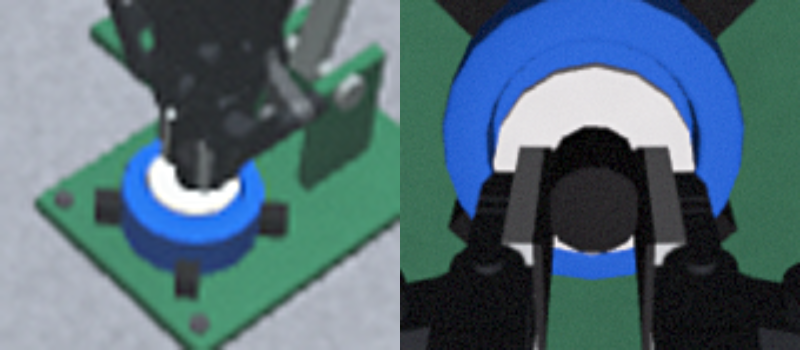

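jog_arm(
  increments=[
    [0,0,0,0,0.3,0,1],
    [0,0,0,0,0.5,0,1],
    [0,0,0,0,0.7,0,1],
    [0,0,0,0,0.7,0,1],
  ],
)

```text
clock: 10.12
tcp_pos: [0.5426, -0.0131, 0.0456]
orientation: [-0.706, 0.707, -0.024, 0.026]
contact_force: [-1.8, 0.3, 5.1]
grip_width: 0.0174
```

The cover is centred over the opening. Contact began at about z = 0.0456, so I'll press slightly further.

jog_arm(
  increments=[
    [0,0,0,0,0.1,0,1],
    [0,0,0,0,0.2,0,1],
    [0,0,0,0,0.2,0,1],
  ],
)

```text
clock: 10.5
tcp_pos: [0.5427, -0.0131, 0.0453]
orientation: [-0.706, 0.707, -0.023, 0.026]
contact_force: [-10.1, 0.9, 42.8]
grip_width: 0.0167
```

```bash
python3 - <<'E'
from h import *
s=sensors.sense(); print(s["tcp_pos"],s["contact_force"])
a=cams.read_camera("side")["pixels"][200:270,280:360,::-1]
w=cams.read_camera("wrist")["pixels"][200:340,200:370,::-1]
cv2.imwrite("pics/p3.png",np.hstack([cv2.resize(a,(400,350),interpolation=cv2.INTER_CUBIC),cv2.resize(w,(400,350))]))
E
```

```text
[ 0.54272818 -0.01310592  0.04529251] [-10.08323594   0.93109665  42.77284326]
```

View pics/p3.png

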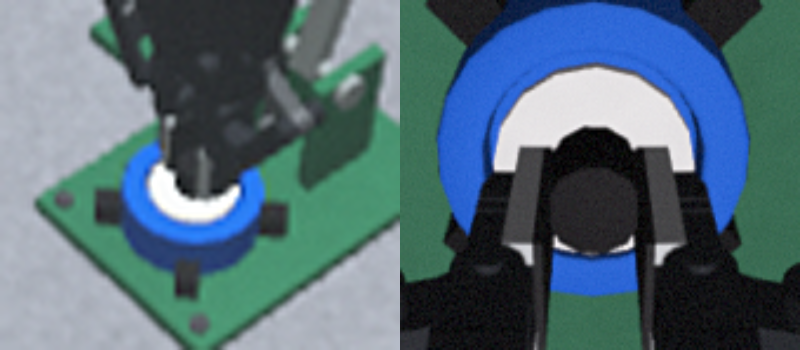

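jog_arm(
  increments=[
    [0,0,0,0,-0.05,0,1],
    [0,0,0,-0.1,-0.05,0,1],
    [0,0,0,-0.1,0,0,1],
    [0,0,0,-0.1,0,0,1],
  ],
)

```text
clock: 11.1
tcp_pos: [0.5417, -0.013, 0.0455]
orientation: [-0.706, 0.707, -0.023, 0.026]
contact_force: [-2.6, 0.8, 14.2]
grip_width: 0.0169
```

jog_arm(
  increments=[
    [0,0,0,0,-0.05,0,1],
    [0,0,0,0,-0.05,0,0.5],
    [0,0,0,0,-0.05,0,0.4],
    [0,0,0,0,-0.05,0,0.4],
    [0,0,0,0,-1,0,0.4],
    [0,0,0,0,-4,0,0.4],
    [0,0,0,0,-8,0,0.4],
    [0,0,0,-4,-10,0,0.4],
    [0,0,0,-5,-10,0,0.4],
  ],
)

```text
clock: 12.22
tcp_pos: [0.4902, -0.0094, 0.1471]
orientation: [-0.706, 0.707, -0.023, 0.026]
contact_force: [1.5, 0.3, 0.1]
grip_width: 0.0514
```

```bash
python3 - <<'E'
from h import *
s=sensors.sense(); print(s["tcp_pos"],s["contact_force"],s["grip_width"])
a=cams.read_camera("side")["pixels"][200:270,280:360,::-1]
c=cams.read_camera("wrist");w=c["pixels"][200:340,200:370,::-1]
cv2.imwrite("pics/p4.png",np.hstack([cv2.resize(a,(400,350),interpolation=cv2.INTER_CUBIC),cv2.resize(w,(400,350))]))
cv2.imwrite("pics/p4w.png",c["pixels"][:,:,::-1])
E
```

```text
[ 0.49023722 -0.00937105  0.14707155] [1.48748342 0.30099927 0.11350815] 0.05136884443303782
```

View pics/p4.png

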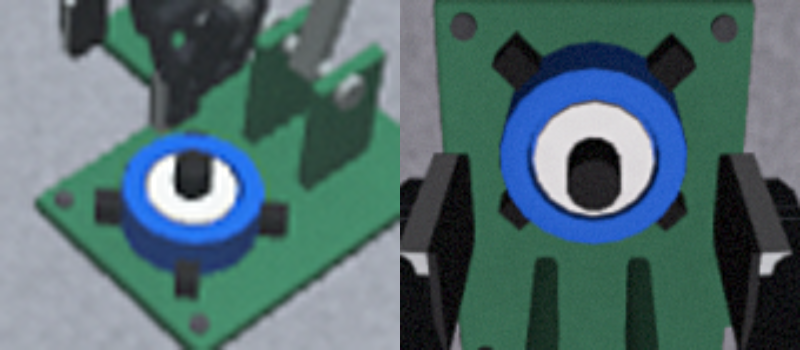

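View pics/p4w.png

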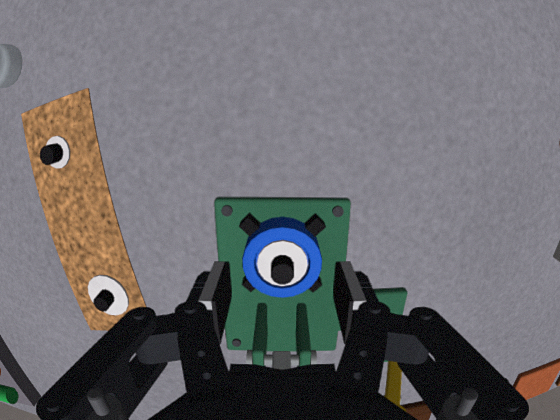

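The side and wrist views show the cover flush and centred in the opening, knob up. The catch comes next. I'll straddle the knob with half-open jaws from above and push outwards with the -y finger, which keeps the gripper body clear of the raised lever.

jog_arm(
  increments=[
    [0,0,0,0,-5,0,0.53],
    [0,0,0,0,-9,1,0.53],
    [0,0,0,2,-13,3,0.53],
    [0,0,0,5,-13.3,5,0.53],
    [0,0,0,8,-13.3,7,0.53],
    [0,0,0,12.1,-13.3,8.5,0.53],
    [0,0,0,12.1,-13.3,8.5,0.53],
    [0,0,0,12.1,-13.3,8.5,0.53],
  ],
)

```text
clock: 13.32
tcp_pos: [0.6168, 0.067, 0.2782]
orientation: [-0.706, 0.707, -0.024, 0.025]
contact_force: [-0.4, -0.2, -0.6]
grip_width: 0.0402
```

```bash
python3 - <<'E'
from h import *
np.set_printoptions(precision=4,suppress=True)
s=sensors.sense(); print(s["tcp_pos"],s["orientation"],s["contact_force"],s["grip_width"])
c=cams.read_camera("wrist")
cv2.imwrite("pics/c1.png",c["pixels"][:,:,::-1])
h=hsv(c);H,S,V=[h[...,i].astype(int) for i in range(3)]
for a,ce,m in blobs((H>18)&(H<36)&(S>110)&(V>60),(150,150,420,380),60): print(a,ce,wplane(c,ce,.157))
E
```

```text
[0.6168 0.067  0.2782] [-0.7064  0.707  -0.0236  0.0254] [-0.4415 -0.1807 -0.6287] 0.04019887992134564
1112 [280.5504 201.1313] [0.6158 0.066  0.157 ]
```

View pics/c1.png

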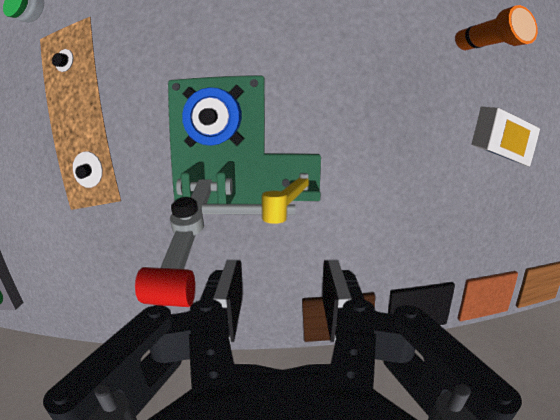

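Wrist view: the catch knob is at (274,208), in front of the jaws. The red handle is at (166,287) and the cover is white and centred in the clock at (210,116).

```bash
python3 - <<'E'
from h import *
np.set_printoptions(precision=4,suppress=True)
c=cams.read_camera("wrist")
print(wplane(c,(274.5,208),.158)); print(wplane(c,(166,285),.228))
E
```

```text
[0.621  0.0603 0.158 ]
[ 0.6517 -0.0204  0.228 ]
```

jog_arm(
  increments=[
    [0,0,0,0.1,4,-0.3,0.5],
    [0,0,0,0.1,8,-0.3,0.5],
    [0,0,0,0.1,11,-0.3,0.5],
    [0,0,0,0.1,12.5,-0.3,0.5],
    [0,0,0,0.1,13.3,-0.3,0.5],
    [0,0,0,0.1,13.3,-0.3,0.5],
  ],
)

```text
clock: 14.18
tcp_pos: [0.6178, 0.0636, 0.1463]
orientation: [-0.706, 0.707, -0.023, 0.026]
contact_force: [0.3, -0.6, -0.4]
grip_width: 0.0428
```

```bash
python3 - <<'E'
from h import *
np.set_printoptions(precision=4,suppress=True)
c=cams.read_camera("wrist");a=cams.read_camera("side")["pixels"][130:250,270:400,::-1]
cv2.imwrite("pics/c2.png",np.hstack([cv2.resize(c["pixels"][:,:,::-1],(480,360)),cv2.resize(a,(320,296))[:360] if 0 else cv2.resize(a,(320,360))]))
E
```

```text
(no output)
```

View pics/c2.png

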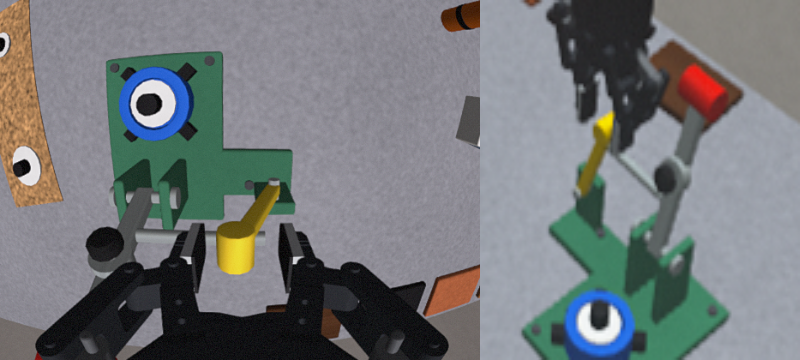

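jog_arm(
  increments=[
    [0,0,0,0,0,1.5,0.5],
    [0,0,0,0,0,3,0.5],
    [0,0,0,0,0,4.5,0.5],
    [0,0,0,0,0,6,0.5],
    [0,0,0,0,0.2,7,0.5],
    [0,0,0,0,0.6,8,0.5],
    [0,0,0,0,1.0,8.8,0.5],
    [0,0,0,0,1.2,9.1,0.5],
    [0,0,0,0,1.2,9.1,0.5],
  ],
)

```text
clock: 15.4
tcp_pos: [0.6244, 0.1544, 0.1346]
orientation: [-0.706, 0.707, -0.023, 0.026]
contact_force: [-0.5, -0.2, -0.3]
grip_width: 0.0427
```

```bash
python3 - <<'E'
from h import *
np.set_printoptions(precision=4,suppress=True)
c=cams.read_camera("wrist");a=cams.read_camera("side")["pixels"][130:250,270:400,::-1]
cv2.imwrite("pics/c3.png",np.hstack([cv2.resize(c["pixels"][:,:,::-1],(480,360)),cv2.resize(a,(320,360))]))
E
```

```text
(no output)
```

View pics/c3.png

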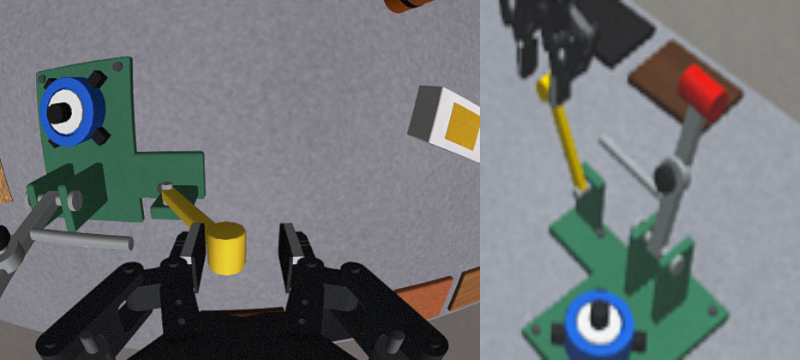

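jog_arm(
  increments=[
    [0,0,0,0,0.2,0.3,0.5],
    [0,0,0,0,0.4,0.5,0.5],
    [0,0,0,0,0.5,0.7,0.5],
    [0,0,0,0,0.6,0.8,0.5],
    [0,0,0,0,0.6,0.8,0.5],
  ],
)

```text
clock: 16.12
tcp_pos: [0.6253, 0.1611, 0.1295]
orientation: [-0.706, 0.707, -0.023, 0.026]
contact_force: [-2.2, -11.8, 11.5]
grip_width: 0.0428
```

jog_arm(
  increments=[
    [0,0,0,0,-0.1,0.1,0.5],
    [0,0,0,0,-0.2,0.15,0.5],
    [0,0,0,0,-0.2,0.15,0.5],
  ],
)

```text
clock: 16.5
tcp_pos: [0.6251, 0.1616, 0.1313]
orientation: [-0.705, 0.708, -0.023, 0.026]
contact_force: [0.0, -9.6, 2.4]
grip_width: 0.0431
```

```bash
python3 - <<'E'
from h import *
np.set_printoptions(precision=4,suppress=True)
c=cams.read_camera("wrist");a=cams.read_camera("side")["pixels"][130:250,270:400,::-1]
cv2.imwrite("pics/c4.png",np.hstack([cv2.resize(c["pixels"][:,:,::-1],(480,360)),cv2.resize(a,(320,360))]))
h=hsv(c);H,S,V=[h[...,i].astype(int) for i in range(3)]
for a,ce,m in blobs((H>18)&(H<36)&(S>110)&(V>60),(150,150,420,380),60):
  ys,xs=np.where(m);print(a,ce,xs.min(),xs.max(),ys.min(),ys.max())
E
```

```text
3788 [242.8419 272.5438] 178 283 220 319
```

View pics/c4.png

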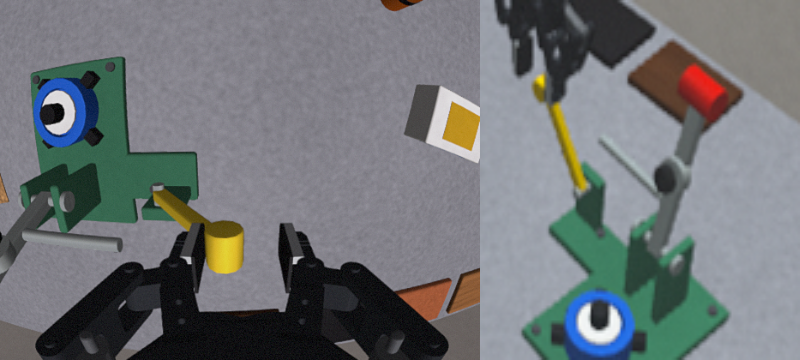

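jog_arm(
  increments=[
    [0,0,0,0,0,0.1,0.5],
    [0,0,0,0,0,0.1,0.5],
    [0,0,0,0,0,0.1,0.5],
  ],
)

```text
clock: 16.98
tcp_pos: [0.6251, 0.1617, 0.1313]
orientation: [-0.705, 0.708, -0.023, 0.026]
contact_force: [-0.1, -9.0, 1.8]
grip_width: 0.0428
```

The catch is at its stop: the knob no longer moves at about 9 N, against 0.6 N of friction. I'll back off, rise and go over the lever handle.

jog_arm(
  increments=[
    [0,0,0,0,0,-0.6,0.5],
    [0,0,0,0,-1,-0.8,0.5],
    [0,0,0,0,-5,-0.8,0.5],
    [0,0,0,0,-10,-0.8,0.3],
    [0,0,0,0,-15,-0.8,0.1],
    [0,0,0,0,-18,-4,0],
    [0,0,0,1,-18,-9,0],
    [0,0,0,2,-18,-14,0],
    [0,0,0,2.5,-18,-18,0],
    [0,0,0,2.5,-18,-18,0],
    [0,0,0,2.5,-18,-18,0],
  ],
)

```text
clock: 18.35
tcp_pos: [0.6369, -0.0184, 0.3126]
orientation: [-0.705, 0.708, -0.023, 0.026]
contact_force: [-0.5, 0.0, -0.1]
grip_width: 0.0854
```

```bash
python3 - <<'E'
from h import *
np.set_printoptions(precision=4,suppress=True)
s=sensors.sense(); print(s["tcp_pos"],s["orientation"],s["contact_force"],s["grip_width"])
c=cams.read_camera("wrist");si=cams.read_camera("side");sc=cams.read_camera("scene")
a=si["pixels"][130:250,270:400,::-1]
cv2.imwrite("pics/l1.png",np.hstack([cv2.resize(c["pixels"][:,:,::-1],(480,360)),cv2.resize(a,(320,360))]))
h=hsv(c);H,S,V=[h[...,i].astype(int) for i in range(3)]
for a,ce,m in blobs(((H<6)|(H>174))&(S>150)&(V>60),(150,150,420,380),100):
  ys,xs=np.where(m);print(a,ce,xs.min(),xs.max(),ys.min(),ys.max(),wplane(c,ce,.235),wplane(c,((xs.min()+xs.max())/2,(ys.min()+ys.max())/2),.230))
for cc,box in ((sc,(270,235,320,290)),(si,(280,150,335,200))):
  h=hsv(cc);H,S,V=[h[...,i].astype(int) for i in range(3)]
  for a,ce,m in blobs((H>18)&(H<36)&(S>110)&(V>80),box):
    ys,xs=np.where(m);print("yel",a,ce,xs.min(),xs.max(),ys.min(),ys.max())
E
```

```text
[ 0.6369 -0.0184  0.3126] [-0.7051  0.7082 -0.0231  0.0261] [-0.5451  0.0151 -0.1128] 0.08540166302505543
1849 [279.7042 237.152 ] 253 306 220 255 [ 0.6505 -0.0212  0.235 ] [ 0.6529 -0.0215  0.23  ]
yel 141 [307.4468 277.3546] 295 319 269 285
yel 234 [301.8291 170.5043] 292 312 153 193
```

View pics/l1.png

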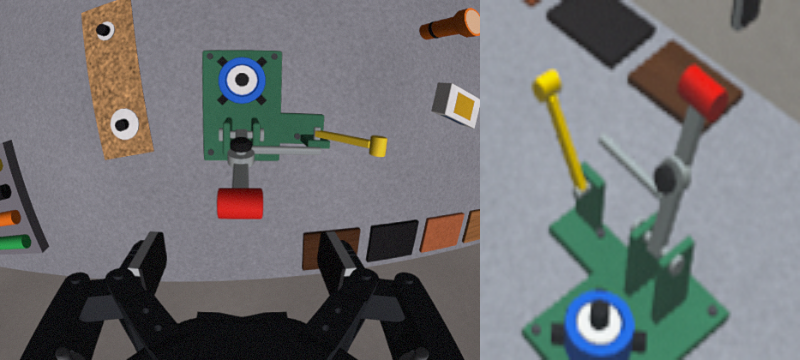

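```bash
python3 - <<'E'
from h import *
np.set_printoptions(precision=4,suppress=True)
c=cams.read_camera("wrist");si=cams.read_camera("side");sc=cams.read_camera("scene")
h=hsv(c);H,S,V=[h[...,i].astype(int) for i in range(3)]
for a,ce,m in blobs((H>18)&(H<36)&(S>110)&(V>60),(420,140,480,200),60):
  ys,xs=np.where(m);print(a,ce,xs.min(),xs.max(),ys.min(),ys.max())
print(wplane(c,(441,171),.142), "exp", [0.6275,0.1522,0.1396])
print(wplane(c,(281.5,93),.058))
print(tri(c and sc,(314.5,273.5),si,(297,158)))
E
```

```text
551 [437.2831 169.9347] 420 450 159 183
[0.628  0.1522 0.142 ] exp [0.6275, 0.1522, 0.1396]
[ 0.5409 -0.0125  0.058 ]
(array([0.6331, 0.1396, 0.1374]), np.float64(0.02308290142077497))
```

jog_arm(
  increments=[
    [0,0,0,0.8,2,-0.2,0],
    [0,0,0,1.6,5,-0.2,0],
    [0,0,0,1.6,8,-0.2,0],
    [0,0,0,1.6,9.5,-0.2,0],
    [0,0,0,1.6,10,-0.2,0],
    [0,0,0,1.6,10,-0.2,0],
  ],
)

```text
clock: 19.4
tcp_pos: [0.6534, -0.0215, 0.2127]
orientation: [-0.705, 0.708, -0.022, 0.026]
contact_force: [-1.1, 0.5, 0.2]
grip_width: 0.0856
```

The wrist cast puts the catch knob at (0.628,0.152), against (0.6275,0.152) expected for fully over. It puts the cover's knob top at (0.541,-0.0125), which is centred. A rough triangulation from eyeballed scene and side pixels was off by 23 mm, so I don't trust it. Now I'll pinch the handle.

jog_arm(
  increments=[
    [0,0,0,0,0,0,0.4],
    [0,0,0,0,0,0,0.8],
    [0,0,0,0,0,0,1],
    [0,0,0,0,0,0,1],
    [0,0,0,0,0,0,1],
    [0,0,0,0,0,0,1],
  ],
)

```text
clock: 20.15
tcp_pos: [0.6538, -0.0218, 0.2136]
orientation: [-0.705, 0.708, -0.022, 0.026]
contact_force: [-2.1, -2.3, 6.5]
grip_width: 0.0391
```

```bash
python3 - <<'E'
from h import *
np.set_printoptions(precision=4,suppress=True)
s=sensors.sense(); print(s["tcp_pos"],s["orientation"],s["contact_force"],s["grip_width"])
c=cams.read_camera("wrist");si=cams.read_camera("side")
a=si["pixels"][110:230,290:420,::-1]
cv2.imwrite("pics/l2.png",np.hstack([cv2.resize(c["pixels"][:,:,::-1],(480,360)),cv2.resize(a,(320,360))]))
E
```

```text
[ 0.6538 -0.0218  0.2136] [-0.7049  0.7085 -0.0221  0.0262] [-2.1411 -2.2508  6.4646] 0.03909931764610558
```

View pics/l2.png

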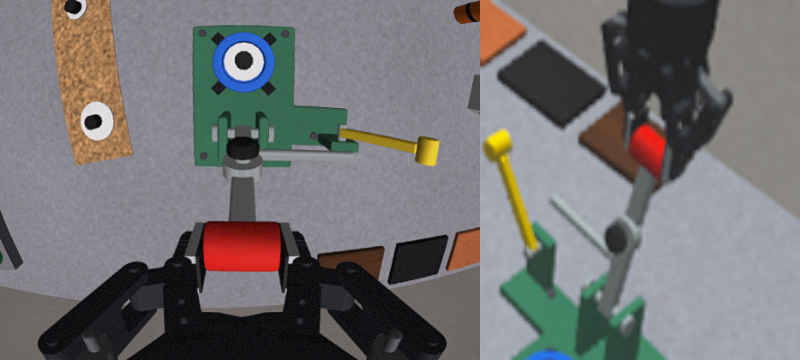

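jog_arm(
  increments=[
    [0,0,0,-1.47,-0.31,0,1],
    [0,0,0,-2.96,-0.48,0,1],
    [0,0,0,-4.46,-0.5,0,1],
    [0,0,0,-5.95,-0.37,0,1],
    [0,0,0,-7.42,-0.09,0,1],
    [0,0,0,-8.86,0.34,0,1],
    [0,0,0,-10.25,0.9,0,1],
    [0,0,0,-11.57,1.61,0,1],
    [0,0,0,-12.82,2.44,0,1],
    [0,0,0,-12.82,2.44,0,1],
  ],
)

```text
clock: 21.5
tcp_pos: [0.5255, -0.0123, 0.1892]
orientation: [-0.705, 0.708, -0.022, 0.027]
contact_force: [-3.8, 9.1, 15.9]
grip_width: 0.0393
```

```bash
python3 - <<'E'
from h import *
np.set_printoptions(precision=4,suppress=True)
s=sensors.sense(); print(s["tcp_pos"],s["orientation"],s["contact_force"],s["grip_width"])
c=cams.read_camera("wrist");si=cams.read_camera("side")
a=si["pixels"][130:260,270:400,::-1]
cv2.imwrite("pics/l3.png",np.hstack([cv2.resize(c["pixels"][:,:,::-1],(440,330)),cv2.resize(a,(330,330))]))
E
```

```text
[ 0.5255 -0.0123  0.1892] [-0.7053  0.7081 -0.0219  0.0267] [-3.8058  9.0789 15.9061] 0.039283748977518004
```

View pics/l3.png

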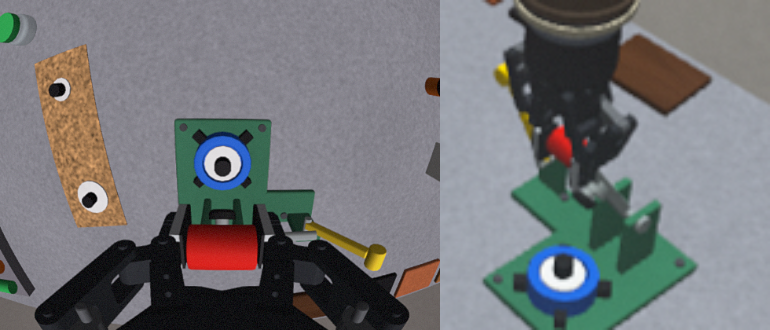

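jog_arm(
  increments=[
    [0,0,0,-1.16,0.95,0.03,1],
    [0,0,0,-2.22,2.01,0.05,1],
    [0,0,0,-3.16,3.18,0.08,1],
    [0,0,0,-3.99,4.43,0.1,1],
    [0,0,0,-4.69,5.76,0.1,1],
    [0,0,0,-5.25,7.15,0.1,1],
    [0,0,0,-5.67,8.59,0.1,1],
    [0,0,0,-5.9,9.81,0.1,1],
    [0,0,0,-6.0,10.6,0.1,1],
    [0,0,0,-6.0,10.6,0.1,1],
  ],
)

```text
clock: 22.85
tcp_pos: [0.4661, -0.0076, 0.0831]
orientation: [-0.705, 0.708, -0.023, 0.027]
contact_force: [-7.5, 0.2, 11.2]
grip_width: 0.0393
```

```bash
python3 - <<'E'
from h import *
np.set_printoptions(precision=4,suppress=True)
s=sensors.sense(); print(s["tcp_pos"],s["orientation"],s["contact_force"],s["grip_width"])
c=cams.read_camera("wrist");si=cams.read_camera("side")
a=si["pixels"][150:280,270:400,::-1]
cv2.imwrite("pics/l4.png",np.hstack([cv2.resize(c["pixels"][:,:,::-1],(440,330)),cv2.resize(a,(330,330))]))
E
```

```text
[ 0.4661 -0.0076  0.0831] [-0.7054  0.708  -0.0226  0.0267] [-7.4581  0.2135 11.2076] 0.039321523882934944
```

View pics/l4.png

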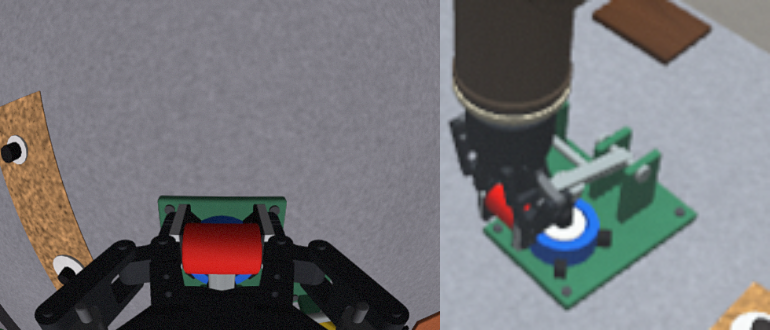

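jog_arm(
  increments=[
    [0,0,0,-0.05,0.4,0,1],
    [0,0,0,-0.08,0.8,0,1],
    [0,0,0,-0.1,1.1,0,1],
    [0,0,0,-0.1,1.3,0,1],
    [0,0,0,-0.1,1.3,0,1],
  ],
)

```text
clock: 23.58
tcp_pos: [0.4654, -0.0075, 0.071]
orientation: [-0.705, 0.708, -0.022, 0.027]
contact_force: [-2.8, 1.5, 8.4]
grip_width: 0.0392
```

jog_arm(
  increments=[
    [0,0,0,0,0.1,0,1],
    [0,0,0,0,0.2,0,1],
    [0,0,0,0,0.25,0,1],
    [0,0,0,0,0.25,0,1],
  ],
)

```text
clock: 24.08
tcp_pos: [0.4653, -0.0075, 0.0691]
orientation: [-0.705, 0.708, -0.022, 0.027]
contact_force: [-3.9, -0.5, 9.0]
grip_width: 0.0389
```

jog_arm(
  increments=[
    [0,0,0,0,0.1,0,1],
    [0,0,0,0,0.2,0,1],
    [0,0,0,0,0.2,0,1],
  ],
)

```text
clock: 24.45
tcp_pos: [0.4653, -0.0075, 0.0676]
orientation: [-0.705, 0.708, -0.022, 0.028]
contact_force: [-4.1, 1.1, 9.1]
grip_width: 0.0388
```

jog_arm(
  increments=[
    [0,0,0,0,0.1,0,1],
    [0,0,0,0,0.2,0,1],
    [0,0,0,0,0.2,0,1],
  ],
)

```text
clock: 24.82
tcp_pos: [0.4653, -0.0075, 0.0662]
orientation: [-0.705, 0.708, -0.022, 0.028]
contact_force: [-3.1, -1.1, 8.5]
grip_width: 0.039
```

```bash
python3 - <<'E'
from h import *
np.set_printoptions(precision=4,suppress=True)
s=sensors.sense(); print(s["tcp_pos"],s["orientation"],s["contact_force"],s["grip_width"])
c=cams.read_camera("wrist");si=cams.read_camera("side");sc=cams.read_camera("scene")
a=si["pixels"][180:280,270:400,::-1];b=sc["pixels"][220:320,210:340,::-1]
cv2.imwrite("pics/l5.png",np.vstack([np.hstack([cv2.resize(x,(390,300),interpolation=cv2.INTER_CUBIC) for x in (a,b)]),cv2.resize(c["pixels"][200:350,85:475,::-1],(780,300))]))
for n,cc,box in (("w",c,(150,150,420,400)),("si",si,(270,180,400,280))):
  h=hsv(cc);H,S,V=[h[...,i].astype(int) for i in range(3)]
  for a,ce,m in blobs(((H<6)|(H>174))&(S>150)&(V>60),box,20):
    ys,xs=np.where(m);print(n,a,ce,xs.min(),xs.max(),ys.min(),ys.max())
E
```

```text
[ 0.4653 -0.0075  0.0662] [-0.7054  0.7079 -0.022   0.028 ] [-3.0675 -1.1213  8.5461] 0.03902124023470619
w 6355 [281.8818 314.3586] 231 333 282 346
si 108 [292.287  235.4074] 287 297 228 244
```

View pics/l5.png

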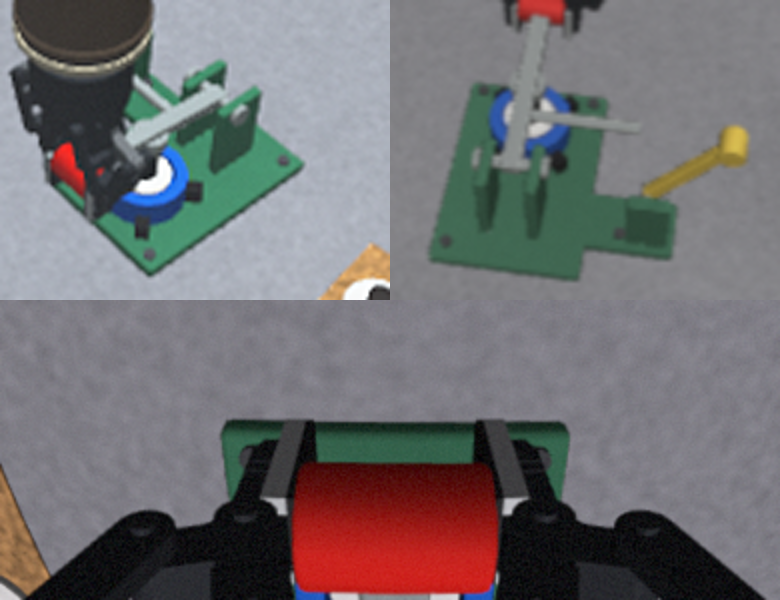

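The handle now looks larger in the wrist view (102 px wide against 91 px), so it slid about 12 mm up between the pads. The force also shows the stop hasn't been reached. I'll keep going down in small steps.

jog_arm(
  increments=[
    [0,0,0,0,0.15,0,1],
    [0,0,0,0,0.3,0,1],
    [0,0,0,0,0.4,0,1],
    [0,0,0,0,0.4,0,1],
  ],
)

```text
clock: 25.48
tcp_pos: [0.4652, -0.0075, 0.0627]
orientation: [-0.705, 0.708, -0.022, 0.028]
contact_force: [-2.8, -1.1, 7.5]
grip_width: 0.0386
```

```bash
python3 - <<'E'
from h import *
np.set_printoptions(precision=4,suppress=True)
s=sensors.sense(); print(s["tcp_pos"],s["contact_force"])
c=cams.read_camera("wrist")
h=hsv(c);H,S,V=[h[...,i].astype(int) for i in range(3)]
for a,ce,m in blobs(((H<6)|(H>174))&(S>150)&(V>60),(150,150,420,400),20):
    ys,xs=np.where(m);print(a,ce,xs.min(),xs.max(),ys.min(),ys.max())
E
```

```text
[ 0.4652 -0.0075  0.0627] [-2.7832 -1.1156  7.5389]
6349 [281.848  313.8557] 231 333 281 346
```

jog_arm(
  increments=[
    [0,0,0,0,0.15,0,1],
    [0,0,0,0,0.3,0,1],
    [0,0,0,0,0.4,0,1],
    [0,0,0,0,0.4,0,1],
  ],
)

```text
clock: 26.02
tcp_pos: [0.4653, -0.0075, 0.0593]
orientation: [-0.705, 0.708, -0.022, 0.029]
contact_force: [-2.3, -0.1, 8.1]
grip_width: 0.0387
```

```bash
python3 - <<'E'
from h import *
np.set_printoptions(precision=4,suppress=True)
s=sensors.sense(); print(s["tcp_pos"],s["contact_force"])
c=cams.read_camera("wrist");si=cams.read_camera("side");sc=cams.read_camera("scene")
a=si["pixels"][180:280,270:400,::-1];b=sc["pixels"][220:320,210:340,::-1]
cv2.imwrite("pics/l6.png",np.vstack([np.hstack([cv2.resize(x,(390,300),interpolation=cv2.INTER_CUBIC) for x in (a,b)]),cv2.resize(c["pixels"][200:350,85:475,::-1],(780,300))]))
h=hsv(c);H,S,V=[h[...,i].astype(int) for i in range(3)]
for a,ce,m in blobs(((H<6)|(H>174))&(S>150)&(V>60),(150,150,420,400),20):
    ys,xs=np.where(m);print(a,ce,xs.min(),xs.max(),ys.min(),ys.max())
E
```

```text
[ 0.4653 -0.0075  0.0593] [-2.2518 -0.0616  8.1372]
6381 [281.8718 313.3677] 231 334 281 345
```

View pics/l6.png

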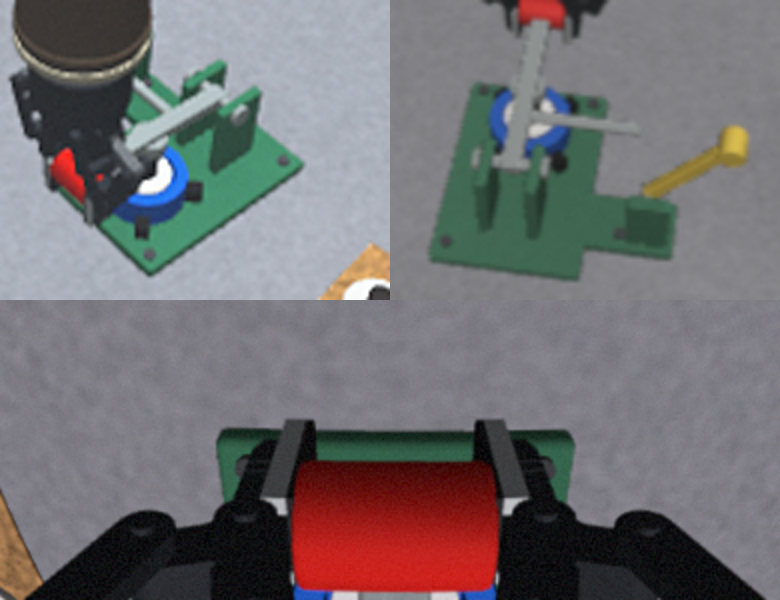

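```bash
python3 - <<'E'
from h import *
np.set_printoptions(precision=4,suppress=True)
sc=cams.read_camera("scene");si=cams.read_camera("side")
for n,cc,box in (("sc",sc,(235,205,290,245)),("si",si,(270,200,400,280))):
  h=hsv(cc);H,S,V=[h[...,i].astype(int) for i in range(3)]
  for a,ce,m in blobs(((H<6)|(H>174))&(S>130)&(V>50),box,10):
    ys,xs=np.where(m);print(n,a,ce,xs.min(),xs.max(),ys.min(),ys.max())
    o,d=ray(cc,*ce)
    if n=="sc":
        t=(0.466-o[0])/d[0];print(o+t*d)
a=sc["pixels"][205:285,235:300,::-1]
cv2.imwrite("pics/l7.png",cv2.resize(a,None,fx=7,fy=7,interpolation=cv2.INTER_CUBIC))
b=si["pixels"][205:270,280:350,::-1]
cv2.imwrite("pics/l8.png",cv2.resize(b,None,fx=8,fy=8,interpolation=cv2.INTER_CUBIC))
E
```

```text
sc 131 [259.9924 222.7634] 252 268 218 228
[ 0.466  -0.0099  0.0939]
si 114 [292.2544 237.3772] 287 298 229 246
```

View pics/l7.png

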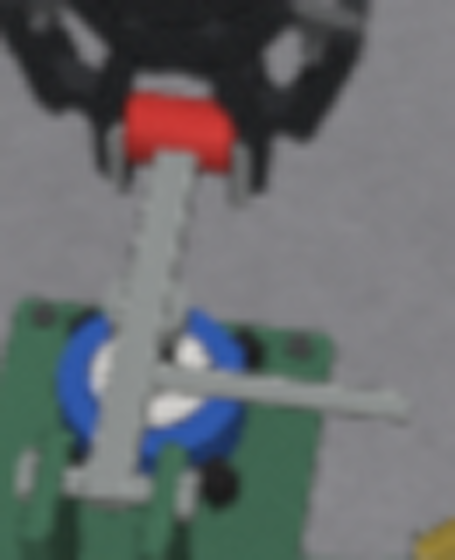

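View pics/l8.png

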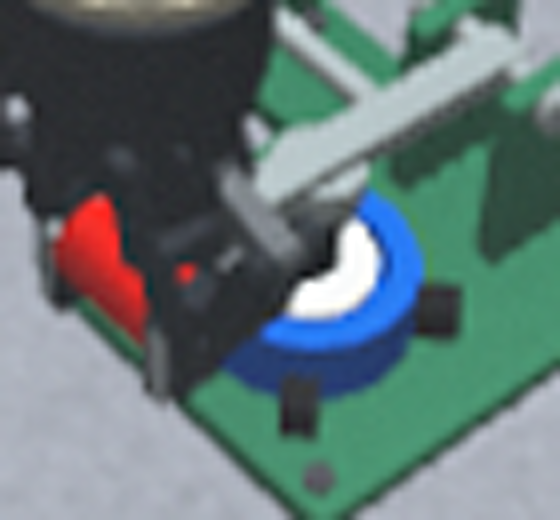

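Casting the scene ray onto the handle's plane puts the handle at about z = 0.09, a little above the 0.080 stop. I'll continue down.

jog_arm(
  increments=[
    [0,0,0,0,0.15,0,1],
    [0,0,0,0,0.3,0,1],
    [0,0,0,0,0.4,0,1],
    [0,0,0,0,0.4,0,1],
  ],
)

```text
clock: 26.78
tcp_pos: [0.4653, -0.0075, 0.056]
orientation: [-0.705, 0.708, -0.022, 0.029]
contact_force: [-4.2, 1.2, 12.1]
grip_width: 0.0389
```

```bash
python3 - <<'E'
from h import *
np.set_printoptions(precision=4,suppress=True)
s=sensors.sense(); print(s["tcp_pos"],s["contact_force"])
c=cams.read_camera("wrist");sc=cams.read_camera("scene")
for n,cc,box in (("w",c,(150,150,420,400)),("sc",sc,(235,205,290,245))):
  h=hsv(cc);H,S,V=[h[...,i].astype(int) for i in range(3)]
  for a,ce,m in blobs(((H<6)|(H>174))&(S>130)&(V>50),box,60):
    ys,xs=np.where(m);print(n,a,ce,xs.min(),xs.max(),ys.min(),ys.max())
    if n=="sc":
        o,d=ray(cc,*ce);t=(0.466-o[0])/d[0];print(o+t*d)
E
```

```text
[ 0.4653 -0.0075  0.056 ] [-4.1782  1.1634 12.052 ]
w 6495 [281.9187 312.8225] 230 334 280 345
sc 133 [260.0376 223.5865] 252 268 219 229
[ 0.466  -0.0099  0.0906]
```

jog_arm(
  increments=[
    [0,0,0,0,0.15,0,1],
    [0,0,0,0,0.3,0,1],
    [0,0,0,0,0.3,0,1],
  ],
)

```text
clock: 27.25
tcp_pos: [0.4654, -0.0075, 0.0537]
orientation: [-0.705, 0.708, -0.022, 0.029]
contact_force: [-4.6, 0.5, 14.8]
grip_width: 0.0386
```

jog_arm(
  increments=[
    [0,0,0,0,0.1,0,1],
    [0,0,0,0,0.2,0,1],
    [0,0,0,0,0.2,0,1],
  ],
)

```text
clock: 27.62
tcp_pos: [0.4656, -0.0075, 0.0524]
orientation: [-0.705, 0.708, -0.021, 0.03]
contact_force: [-4.5, 0.4, 12.9]
grip_width: 0.039
```

```bash
python3 - <<'E'
from h import *
np.set_printoptions(precision=4,suppress=True)
s=sensors.sense(); print(s["tcp_pos"],s["contact_force"])
c=cams.read_camera("wrist");sc=cams.read_camera("scene")
for n,cc,box in (("w",c,(150,150,420,400)),("sc",sc,(235,205,290,245))):
  h=hsv(cc);H,S,V=[h[...,i].astype(int) for i in range(3)]
  for a,ce,m in blobs(((H<6)|(H>174))&(S>130)&(V>50),box,60):
    ys,xs=np.where(m);print(n,a,ce,xs.min(),xs.max(),ys.min(),ys.max())
    if n=="sc":
        o,d=ray(cc,*ce);t=(0.466-o[0])/d[0];print(o+t*d)
E
```

```text
[ 0.4656 -0.0075  0.0524] [-4.5187  0.3894 12.9482]
w 6487 [281.8694 312.33  ] 230 334 280 344
sc 133 [260.0902 224.391 ] 252 268 220 230
[ 0.466  -0.0098  0.0873]
```

jog_arm(
  increments=[
    [0,0,0,0,0.1,0,1],
    [0,0,0,0,0.2,0,1],
    [0,0,0,0,0.25,0,1],
    [0,0,0,0,0.25,0,1],
  ],
)

```text
clock: 28.22
tcp_pos: [0.4657, -0.0076, 0.0507]
orientation: [-0.705, 0.708, -0.021, 0.03]
contact_force: [-4.9, 0.7, 13.3]
grip_width: 0.0389
```

jog_arm(
  increments=[
    [0,0,0,0,0.1,0,1],
    [0,0,0,0,0.2,0,1],
    [0,0,0,0,0.25,0,1],
    [0,0,0,0,0.25,0,1],
  ],
)

```text
clock: 28.72
tcp_pos: [0.4659, -0.0075, 0.049]
orientation: [-0.705, 0.708, -0.021, 0.03]
contact_force: [-4.2, 1.2, 13.7]
grip_width: 0.0387
```

```bash
cat > chk.py <<'E'
from h import *
np.set_printoptions(precision=4,suppress=True)
s=sensors.sense(); print(s["clock"],s["tcp_pos"],s["contact_force"])
c=cams.read_camera("wrist");sc=cams.read_camera("scene");si=cams.read_camera("side")
for n,cc,box in (("w",c,(150,150,420,400)),("sc",sc,(235,205,290,245))):
  h=hsv(cc);H,S,V=[h[...,i].astype(int) for i in range(3)]
  for a,ce,m in blobs(((H<6)|(H>174))&(S>130)&(V>50),box,60):
    ys,xs=np.where(m);print(n,a,ce,xs.min(),xs.max(),ys.min(),ys.max())
    if n=="sc":
        o,d=ray(cc,*ce);t=(0.466-o[0])/d[0];print(o+t*d)
a=sc["pixels"][205:285,235:300,::-1];b=si["pixels"][205:270,280:350,::-1]
cv2.imwrite("pics/chk_%d.png"%(s["clock"]*100),np.hstack([cv2.resize(x,(390,480),interpolation=cv2.INTER_CUBIC) for x in (a,b)]))
E
python3 chk.py; ls pics|grep chk_
```

```text
28.725 [ 0.4659 -0.0075  0.049 ] [-4.1871  1.2271 13.7304]
w 6537 [281.994  311.9475] 230 334 279 344
sc 127 [260.1496 225.1732] 253 268 221 231
[ 0.466  -0.0098  0.0841]
chk_2872.png
```

jog_arm(
  increments=[
    [0,0,0,0,0.1,0,1],
    [0,0,0,0,0.2,0,1],
    [0,0,0,0,0.25,0,1],
    [0,0,0,0,0.25,0,1],
  ],
)

```text
clock: 29.38
tcp_pos: [0.4661, -0.0076, 0.0475]
orientation: [-0.705, 0.708, -0.021, 0.031]
contact_force: [-5.9, -0.6, 23.1]
grip_width: 0.0388
```

jog_arm(
  increments=[
    [0,0,0,0,0.1,0,1],
    [0,0,0,0,0.15,0,1],
    [0,0,0,0,0.2,0,1],
    [0,0,0,0,0.2,0,1],
  ],
)

```text
clock: 29.88
tcp_pos: [0.4661, -0.0076, 0.0468]
orientation: [-0.705, 0.708, -0.02, 0.032]
contact_force: [-7.8, 0.5, 31.6]
grip_width: 0.0391
```

```bash
python3 chk.py; ls pics|grep chk_
```

```text
29.875 [ 0.4661 -0.0076  0.0468] [-7.7589  0.4767 31.6238]
w 6536 [282.0125 311.7433] 230 334 279 344
sc 127 [260.0709 225.6142] 253 268 221 231
[ 0.466  -0.01    0.0823]
chk_2872.png
chk_2987.png
```

View pics/chk_2987.png

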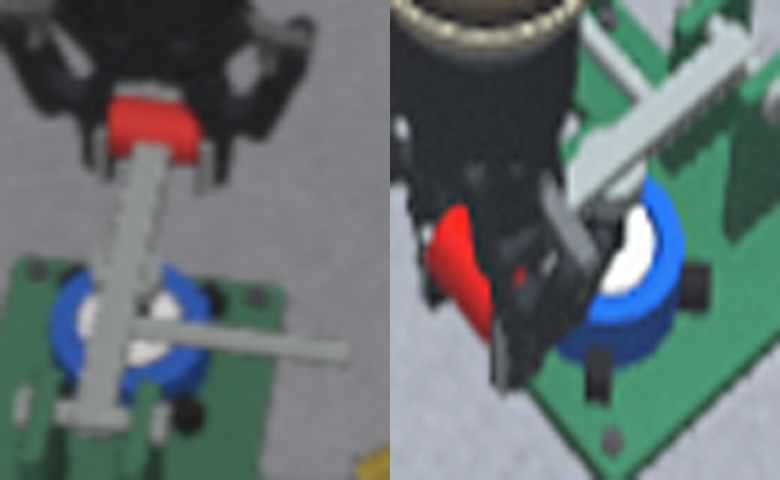

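```bash
python3 - <<'E'
from h import *
sc=cams.read_camera("scene")
for x in (.478,.48):
    o,d=ray(sc,260.2,229.9);t=(x-o[0])/d[0];print(o+t*d)
s=sensors.sense();print(s["contact_force"],s["tcp_pos"])
E
```

```text
[ 0.478      -0.00859605  0.0793587 ]
[ 0.48       -0.00834697  0.08183189]
[-8.21316588 -0.61235553 31.29594093] [ 0.46613441 -0.00760545  0.04679021]
```

jog_arm(
  increments=[
    [0,0,0,0,0.1,0,1],
    [0,0,0,0,0.1,0,1],
    [0,0,0,0,0.1,0,1],
  ],
)

```text
clock: 30.45
tcp_pos: [0.4662, -0.0076, 0.047]
orientation: [-0.705, 0.708, -0.02, 0.032]
contact_force: [-8.0, 0.2, 29.1]
grip_width: 0.0395
```

```bash
python3 - <<'E'
from h import *
sc=cams.read_camera("scene");cv2.imwrite("pics/fin.png",sc["pixels"][:,:,::-1])
s=sensors.sense();print(s["clock"],s["contact_force"],s["tcp_pos"],s["grip_width"])
E
```

```text
30.5 [-8.04493392  0.47572229 29.79293715] [ 0.46618024 -0.00762046  0.04700638] 0.03930090599618139
```

View pics/fin.png

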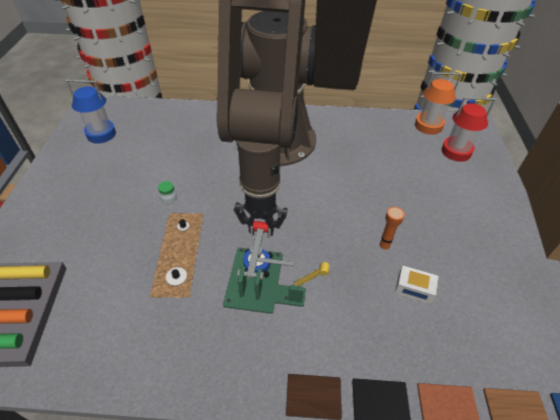

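The final scene view shows the lever level over the clock at (258,258) and the catch fully out at (325,267). The small cover (183,225), large cover (176,275), jar, torch and carton are where they started. The hold is steady, so I'm handing the job in.

```bash
python3 -c "
from bench import manip,sensors
print(manip.finish_job())"
```

```text
the job is handed in; nothing more can be done
None
```

The job is handed in at about 30.5 s, with the fingers still holding the red lever down at its stop.

- **Cover:** I set the medium cover in the clock, knob up, and let go of it. The pictures after release showed it flush and centred, with its knob top within 1 mm of the clock's centre.
- **Catch:** I pushed the catch fully outwards before touching the lever. The knob measured (0.628, 0.152), against (0.6275, 0.152) expected for fully over, and it would not move further at about 9 N.
- **Lever:** At the end the lever was level at about z = 0.08, and a further 1 mm command gave no movement, with about 30 N of push held steadily.
- **Other objects:** The small and large covers, torch, carton and jar looked unmoved in the last scene picture.

**What disagreed or went less cleanly:**
- **Force spike:** Pressing the cover home briefly read 43 N through the fingers.
- **Handle slip:** The handle slid roughly 12 mm up between the pads early in the swing. I found the stop from the force and pictures, not the planned height.
- **Handle height:** The rough colour-blob reading was about 2 mm high (0.082 against 0.080), which I put down to only the top of the handle being visible.
- **Catch cross-check:** One hand-picked two-view check of the catch was 23 mm inconsistent, so I disregarded it.

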